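# Close up the grain mill and sort the tins for milling

### The job

Get the grain mill ready for the morning's milling: its cover is only finger tight, so tighten the four cover nuts about half a turn each, in cross order, until each comes to a firm stop and the cover sits down evenly. Lift each of the look-alike steel tins to feel which are full of grain to be milled and which are empty, and stand the full ones upright on the wooden board and the empty ones upright in the steel tray, setting them down gently and wholly on it. Leave the tiffin carrier, the tumbler and the pump bottle where they are.

Things in the scene. Friction and masses are not known exactly. Their poses are not given: they have to be found in the camera images.
- mill_rim (a point): tabletop grain mill, fixed: white round motor housing 230 mm across with a round steel grinding chamber on it and a meal spout on its -x side. This point is the centre of the chamber's flange top, 140 mm above the counter; axes are the mill's, z up
- cover_top (a point): the mill's round aluminium cover plate, 210 mm diameter, 8 mm thick, on a rubber seal above the flange; this point is the centre of its upper face, z square to it. A feed collar 52 mm in diameter stands 34 mm above it at the centre. Tightening the nuts draws the cover down about 3 mm until it lies metal to metal on the flange, this point then 148 mm above the counter
- nut_1 (a joint): turn of cover nut 1 in rad: grows clockwise seen from above, which tightens; finger tight at the start, 0 to 0.35; comes to a firm stop at 3.3 (about half a turn on), when its side of the cover is down. Running torque about 0.2 N m, far more at the stop; it stays where it is left. The four nuts stand at the corners of a square, 75 mm from the mill's axis, numbered in order round it counter-clockwise from above: 1 is opposite 3, 2 is opposite 4
- nut_1_bar (a point): middle of the grip bar of cover nut 1: a steel bar 62 mm long (along this point's x axis), 13 mm thick (y), 22 mm high, its middle 25 mm and its underside 14 mm above the cover plate; it turns with the nut about this point's z axis and sinks with the cover, about 3 mm in all
- nut_2 (a joint): turn of cover nut 2 in rad: grows clockwise seen from above, which tightens; finger tight at the start, 0 to 0.35; comes to a firm stop at 3.3 (about half a turn on), when its side of the cover is down. Running torque about 0.2 N m, far more at the stop; it stays where it is left. The four nuts stand at the corners of a square, 75 mm from the mill's axis, numbered in order round it counter-clockwise from above: 1 is opposite 3, 2 is opposite 4
- nut_2_bar (a point): middle of the grip bar of cover nut 2: a steel bar 62 mm long (along this point's x axis), 13 mm thick (y), 22 mm high, its middle 25 mm and its underside 14 mm above the cover plate; it turns with the nut about this point's z axis and sinks with the cover, about 3 mm in all
- nut_3 (a joint): turn of cover nut 3 in rad: grows clockwise seen from above, which tightens; finger tight at the start, 0 to 0.35; comes to a firm stop at 3.3 (about half a turn on), when its side of the cover is down. Running torque about 0.2 N m, far more at the stop; it stays where it is left. The four nuts stand at the corners of a square, 75 mm from the mill's axis, numbered in order round it counter-clockwise from above: 1 is opposite 3, 2 is opposite 4
- nut_3_bar (a point): middle of the grip bar of cover nut 3: a steel bar 62 mm long (along this point's x axis), 13 mm thick (y), 22 mm high, its middle 25 mm and its underside 14 mm above the cover plate; it turns with the nut about this point's z axis and sinks with the cover, about 3 mm in all
- nut_4 (a joint): turn of cover nut 4 in rad: grows clockwise seen from above, which tightens; finger tight at the start, 0 to 0.35; comes to a firm stop at 3.3 (about half a turn on), when its side of the cover is down. Running torque about 0.2 N m, far more at the stop; it stays where it is left. The four nuts stand at the corners of a square, 75 mm from the mill's axis, numbered in order round it counter-clockwise from above: 1 is opposite 3, 2 is opposite 4
- nut_4_bar (a point): middle of the grip bar of cover nut 4: a steel bar 62 mm long (along this point's x axis), 13 mm thick (y), 22 mm high, its middle 25 mm and its underside 14 mm above the cover plate; it turns with the nut about this point's z axis and sinks with the cover, about 3 mm in all
- tin_a: round lidded stainless-steel tin, 62 mm diameter, 75 mm tall, lid pressed on tight; origin at the centre of its underside, z up. All the tins look alike: an empty one weighs 100 to 145 g, a full one 295 to 380 g. Loose. Absent in some runs
- tin_b: round lidded stainless-steel tin, 62 mm diameter, 75 mm tall, lid pressed on tight; origin at the centre of its underside, z up. All the tins look alike: an empty one weighs 100 to 145 g, a full one 295 to 380 g. Loose. Absent in some runs
- tin_c: round lidded stainless-steel tin, 62 mm diameter, 75 mm tall, lid pressed on tight; origin at the centre of its underside, z up. All the tins look alike: an empty one weighs 100 to 145 g, a full one 295 to 380 g. Loose. Absent in some runs
- tin_d: round lidded stainless-steel tin, 62 mm diameter, 75 mm tall, lid pressed on tight; origin at the centre of its underside, z up. All the tins look alike: an empty one weighs 100 to 145 g, a full one 295 to 380 g. Loose. Absent in some runs
- tin_e: round lidded stainless-steel tin, 62 mm diameter, 75 mm tall, lid pressed on tight; origin at the centre of its underside, z up. All the tins look alike: an empty one weighs 100 to 145 g, a full one 295 to 380 g. Loose. Absent in some runs
- board: plain wooden chopping board, fixed, 270 mm (its x) by 150 mm (its y), 15 mm thick; origin at the centre of its underside. Full tins go on it
- tray: low stainless-steel tray, fixed, 270 mm (its x) by 150 mm (its y), walls 3 mm thick and 12 mm high, floor 3 mm thick; origin at the centre of its underside. Empty tins go in it
- tiffin: closed three-tier steel tiffin carrier, 132 mm diameter, 254 mm tall over its handle; loose, not part of the job; origin at the centre of its underside
- tumbler: red plastic tumbler, 72 mm diameter, 105 mm tall; loose, not part of the job; origin at the centre of its underside
- pump_bottle: empty clear plastic pump bottle, 64 mm diameter, 192 mm tall; loose, not part of the job; origin at the centre of its underside
Not all that is in view belongs to the job. What is shaped like the tin_e but blue or purple is not meant.

How it is judged:
By the outcome, as a careful person would: the job done as asked, in the order asked, and still so for the second after the job is handed in, with the robot touching nothing.
Of tin_a, tin_b, tin_c, tin_d, tin_e only 3 to 5 are there at a start; the rules pass over those that are not, and their reading is None.
At some moment in a run one of tin_a, tin_b, tin_c, tin_d, tin_e may be knocked a few centimetres aside while the robot is not near it.
It also fails if it takes over 210 s, if anything falls off the work surface, if the arm or the gripper's body presses on something with over 40 N, if the wrist force passes 120 N, or if a joint passes its speed limit or range.

### The arm

A 7-joint arm with a two-finger parallel gripper is mounted at the origin on the work surface. World frame = base frame: x ahead of the robot, y to its left, z up, the work surface at z = 0. Lengths are in m, angles in rad, forces in N, time in s.
With the tool pointing down it reaches from about 0.4 to 0.875 m from the base axis. Payload 19.3 kg.
Tool frame: the origin (TCP) lies at the very end of the fingers, on their centre line; the grasp point (between the pads) lies 19 mm behind it; z points along the fingers, y is the line along which they close (so a half turn about z gives the same grasp; the last joint's range is limited). The gripper opens to 85 mm and grips with 20 to 120 N. Pads are 22 mm wide; open, the fingers measure 114 mm over their backs; the gripper's body (76 mm by 85 mm) begins 54 mm behind the grasp point. The pads swing forward as they close: fully open they stand 13 mm farther back than shut.
Start: joints at [1.265, 0.521, -0.036, 1.599, 0.021, 1.021, -0.113], TCP at [0.146, -0.608, 0.231] pointing down, gripper open.
Joint ranges: [-2.91, 2.91], [-0.3, 2.13], [-1.5, 1.42], [0.17, 2.43], [-1.26, 4.41], [0.16, 1.93], [-2.52, 2.52]. Speed limits (rad/s): [1.89, 1.89, 2.39, 2.39, 3.01, 3.01, 3.01].

### API

Orientations are given as [roll, pitch, yaw] about the fixed x, y, z axes, in that order (R = Rz(yaw) Ry(pitch) Rx(roll)).
In Python, from workcell import bot gives the robot as it stands.
- The arm moves only by the tool jog_arm, never from a script. Its argument "motion" is a list of rows, each a list of 5 numbers: the shift along the tool's x, y, z scaled (see below), then the turn about the tool's z scaled (see below), then the opening, from 0 (shut) to 1 (fully open). A call has 1 to 12 rows; each row shifts and turns the commanded pose from where the row before left it, along the tool's axes as they then stand; what a row does not reach is not made up. The controller multiplies each number of a shift by 30 mm and each number of a turn by 0.08 rad. A row lasts 1/10 s, in which the tool goes at most 50 mm and 8.59 degrees, less where a joint would pass 70% of its speed; a pose out of reach is approached as far as the arm can. A call with a number of a shift or a turn outside -1 to 1 is refused whole. A call with a gripper value outside its range is refused whole. The fingers move at their own pace and stop on an object; "newtons" is the grip in N (left out, the last holds). Time passes only in rows, so rows that do not move let the fingers close. It gives the time, the measured TCP pose, the force, the opening and the grip force at its end, in the units of the state.
- bot.observe(): the state, without advancing time (a new reading comes with each control period).
- bot.grab_frame(name): name is "scene" or "side" or "wrist"; returns a dict with "pixels" (400x640x3 uint8, red, green, blue), "fovy" (degrees; the focal length in pixels is half the picture's height over the tangent of half this angle, whatever the lens; pixels are square), "cx", "cy" (the principal point, pixels), "rvec" (rotation vector, rad) and "tvec" (3), from world to camera coordinates, as OpenCV has them; the wrist camera has in their place "mount" (4x4, takes a point from camera to tool coordinates, whose origin is the TCP and whose axes are the flange's). Camera axes: x right, y down, z forward; pixel columns grow to the right and rows downward; lengths in m; the calibration is good to about 2 mm. A picture is of the moment at which its call begins: read the wrist's pose just before it. There is no depth.
- bot.job_done(): hands the job in; it is judged then, once.
The state is a dict: "clock": time; "qpos": joint angles; "qd": joint speeds; "joint_efforts": joint torques, N m; "position": TCP position; "tool_rot": TCP orientation; "force": force on the tool from outside, world axes, zero at the start; "moment": the same for the moment, N m; "grip_width": finger opening in m; "finger_force": force on a finger pad.
Only numpy, scipy, OpenCV 4.12 (cv2) and the standard library are available. Lean on these libraries where they do the work, as an engineer would, in place of code of your own. Each camera call takes 0.05 s, during which the arm holds its last target. There are 200 camera calls.

## Working session

There is one attempt and no reset: what is moved stays moved. The work goes in short steps, Python scripts to look and compute and a tool call to move; the robot and the scene stay as the last step left them, time stands still between calls to the robot, and variables do not carry over. Pictures are saved under pics/ and viewed, at most 14 in all, crops included, and the job is handed in when it is done.

Besides the shell and the picture viewer there is one more tool, called after "Request:" as name([rows], argument=value, ...), one row to a line, values as JSON. jog_arm: Moves the arm, as the interface text tells. Shifts and turns lie within -1 to 1; 1 stands for 30 mm of shift or 0.08 rad of turn. Its arguments: {"type":"object","properties":{"motion":{"type":"array","items":{"type":"array","items":{"type":"number"}}},"newtons":{"type":"number"}},"required":["motion"]}

```bash
ls; mkdir -p pics; python3 - <<'E'
from workcell import bot
import cv2,numpy as np
print(bot.observe())
for n in ("scene","side"):
    f=bot.grab_frame(n); cv2.imwrite(f"pics/{n}0.png",f["pixels"][:,:,::-1]); print(n,f["fovy"],f["cx"],f["cy"],f["rvec"],f["tvec"], (-cv2.Rodrigues(np.array(f["rvec"]))[0].T@np.array(f["tvec"]).ravel()))
f=bot.grab_frame("wrist");cv2.imwrite("pics/wrist0.png",f["pixels"][:,:,::-1]);print(f["mount"],f["fovy"],f["cx"],f["cy"])
E
```

```text
pics
{'clock': 0.0, 'qpos': array([ 1.26477511,  0.52202809, -0.03631927,  1.59999391,  0.02117638,
        1.02108547, -0.11277732]), 'qd': array([ 1.04290814e-03,  3.01387030e-04, -8.11558647e-04,  9.88429689e-04,
       -2.33676146e-04, -9.24311335e-04,  2.89699448e-05]), 'joint_efforts': array([-5.01282066e-04, -9.27102900e+01,  1.97907574e+00, -3.69926798e+01,
        1.77577062e-02,  8.18684144e-03,  2.19014890e-05]), 'position': array([ 0.14591536, -0.60738875,  0.23072209]), 'tool_rot': array([-3.14046366e+00,  6.39500921e-05,  2.35814299e-01]), 'force': array([-0.15529584,  0.83963305, -0.09307417]), 'moment': array([ 0.00797729, -0.00709008,  0.03495769]), 'finger_force': 0.0, 'grip_width': 0.0854327992082202}
scene 43.34565845931155 317.4406228983493 203.923570203849 [ 1.31270703  2.16417426 -0.98693031] [ 0.29908733 -0.20275669  1.93563547] [1.54266618 0.48137836 1.12503516]
side 46.49762806909568 325.2206403722248 202.58862866223183 [ 0.08686226 -2.81245382  1.29324251] [0.51909283 0.17453118 1.21053091] [0.44575719 0.83899563 0.9288113 ]
[[ 1.66040520e-04 -9.55638116e-01 -2.94543314e-01  7.55148603e-02]
 [ 9.99999603e-01 -9.93387239e-05  8.86023592e-04  1.37633292e-03]
 [-8.75977473e-04 -2.94543344e-01  9.55637720e-01 -1.41542059e-01]
 [ 0.00000000e+00  0.00000000e+00  0.00000000e+00  1.00000000e+00]] 65.91519957436196 313.88976442875594 195.46633645674058
```

View pics/scene0.png

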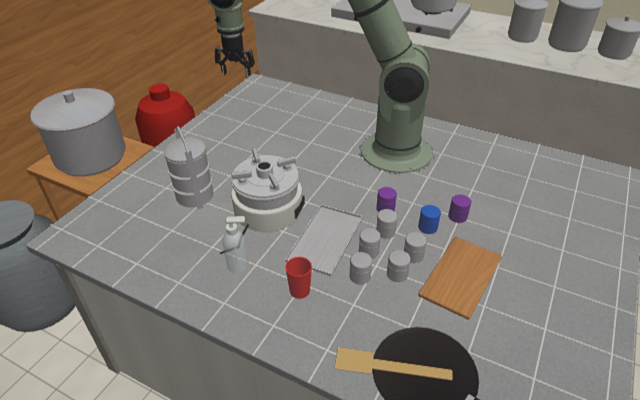

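View pics/side0.png

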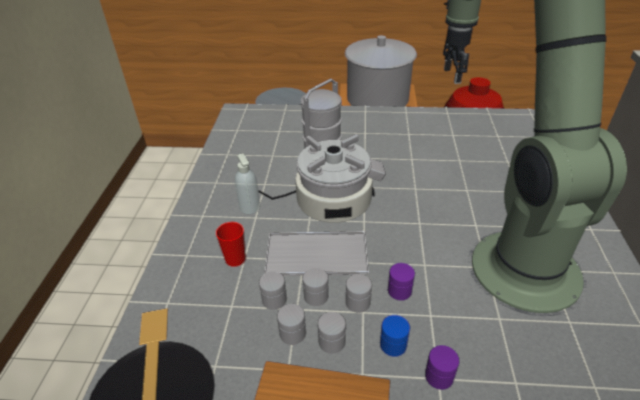

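```bash
cat > h.py <<'E'
from workcell import bot
import cv2,numpy as np
from scipy.spatial.transform import Rotation as R
def cam(n):
    """frame plus K, camera-to-world rotation and camera centre"""
    s=bot.observe(); f=bot.grab_frame(n); im=f["pixels"][:,:,::-1].copy()
    fl=200/np.tan(np.radians(f["fovy"])/2)
    if n=="wrist":
        M=np.array(f["mount"]); Rt=R.from_euler("xyz",s["tool_rot"]).as_matrix()
        Rc=Rt@M[:3,:3]; C=Rt@M[:3,3]+s["position"]
    else:
        Rc=cv2.Rodrigues(np.array(f["rvec"]))[0].T; C=-Rc@np.array(f["tvec"]).ravel()
    return dict(im=im,fl=fl,cx=f["cx"],cy=f["cy"],Rc=Rc,C=C)
def ray(c,uv,z):
    uv=np.atleast_2d(uv).astype(float)
    d=np.c_[(uv[:,0]-c["cx"])/c["fl"],(uv[:,1]-c["cy"])/c["fl"],np.ones(len(uv))]@c["Rc"].T
    return c["C"]+d*((z-c["C"][2])/d[:,2])[:,None]
def proj(c,P):
    p=(np.atleast_2d(P)-c["C"])@c["Rc"]
    return np.c_[c["cx"]+c["fl"]*p[:,0]/p[:,2],c["cy"]+c["fl"]*p[:,1]/p[:,2]]
def goto(x,y,z,yaw,pos=None,rot=None):
    """shift in tool axes (mm) and turn (rad) from present pose to target, tool pointing down"""
    s=bot.observe(); Rt=R.from_euler("xyz",s["tool_rot"]).as_matrix()
    d=Rt.T@(np.array([x,y,z])-s["position"])*1000
    t=-(yaw-s["tool_rot"][2]); t=(t+np.pi/2)%np.pi-np.pi/2
    return d.round(1),round(t,3)
E
python3 - <<'E'
from h import *
np.set_printoptions(precision=3,suppress=True)
a=cam("scene");b=cam("side")
print("tins scene",ray(a,[(387,216),(370,236),(415,240),(361,261),(399,258)],.075)[:,:2].tolist())
print("tins side",ray(b,[(358,282),(315,277),(331,320),(272,278),(291,312)],.075)[:,:2].tolist())
print("tray",ray(a,[(324,207),(361,214),(336,273),(288,259)],.012))
print("tray side",ray(b,[(269,234),(367,234),(369,274),(264,272)],.012))
print("board",ray(a,[(456,238),(502,253),(470,315),(421,295)],.015))
print("collar",ray(a,[(265,166)],.185),ray(b,[(334,150)],.185))
print("nuts scene",ray(a,[(255,155),(287,162),(275,182),(239,177)],.176))
print("bottle,tumbler,tiffin",ray(a,[(237,268),(300,295),(193,200)],0.))
E
```

```text
tins scene [[0.43683003824214195, 0.13398121850538086], [0.5410234666726246, 0.12194748745990286], [0.4960299072664702, 0.24518316709713878], [0.6438489344982601, 0.13871915449827066], [0.5843604094441596, 0.22908578697366816]]
tins side [[0.4330731051436819, 0.12746013842086257], [0.5352689253155785, 0.11785846210659778], [0.48997749611289193, 0.2368615337639981], [0.6371571325707166, 0.1265549844740611], [0.5797419548998424, 0.22093850434706408]]
tray [[ 0.425 -0.09   0.012]
 [ 0.4    0.034  0.012]
 [ 0.666  0.073  0.012]
 [ 0.683 -0.079  0.012]]
tray side [[ 0.685 -0.085  0.012]
 [ 0.41  -0.099  0.012]
 [ 0.404  0.047  0.012]
 [ 0.675  0.055  0.012]]
board [[0.37  0.341 0.015]
 [0.369 0.482 0.015]
 [0.636 0.456 0.015]
 [0.632 0.318 0.015]]
collar [[ 0.512 -0.251  0.185]] [[ 0.51  -0.256  0.185]]
nuts scene [[ 0.467 -0.319  0.176]
 [ 0.452 -0.208  0.176]
 [ 0.556 -0.189  0.176]
 [ 0.586 -0.299  0.176]]
bottle,tumbler,tiffin [[ 0.774 -0.201  0.   ]
 [ 0.776  0.014  0.   ]
 [ 0.587 -0.512  0.   ]]
```

Request:
jog_arm([
  [0.3,-0.2,-0.3,0,1],
  [0.9,-0.6,-0.3,0,1],
  [0.95,-0.6,-0.3,0,1],
  [0.95,-0.6,-0.3,0,1],
  [0.95,-0.6,-0.3,0,1],
  [0.95,-0.6,-0.3,0,1],
  [0.95,-0.6,-0.3,0,1],
  [0.95,-0.6,-0.3,0,1],
  [0.95,-0.6,-0.3,0,1],
  [0.95,-0.6,-0.3,0,1],
  [0.95,-0.6,-0.3,0,1],
  [0.95,-0.6,-0.3,0,1],
])

```text
clock: 1.45
position: [0.4114, -0.3325, 0.3405]
tool_rot: [3.141, -0.0, 0.236]
force: [-0.8, -1.0, 0.5]
grip_width: 0.0859
finger_force: 0.0
```

Request:
jog_arm([
  [0.95,-0.6,0,0,1],
  [0.95,-0.6,0,0,1],
  [0.95,-0.6,0,0,1],
  [0.5,-0.3,0,0,1],
  [0,0,0,0,1],
  [0,0,0,0,1],
])

```text
clock: 2.05
position: [0.4933, -0.2493, 0.3397]
tool_rot: [3.141, 0.0, 0.236]
force: [-0.5, -0.6, -0.3]
grip_width: 0.0853
finger_force: 0.0
```

```bash
python3 - <<'E'
from h import *
c=cam("wrist"); cv2.imwrite("pics/w1.png",c["im"]); s=bot.observe(); print(s["position"],s["tool_rot"],s["qpos"].round(2))
print(proj(c,[[.511,-.254,.182]]))
E
```

```text
[ 0.4929077  -0.24996436  0.33965131] [3.14109408e+00 1.85086568e-04 2.35253042e-01] [ 0.54  0.31 -0.23  1.64  0.08  1.2  -1.05]
[[321.01924824 163.54734459]]
```

View pics/w1.png

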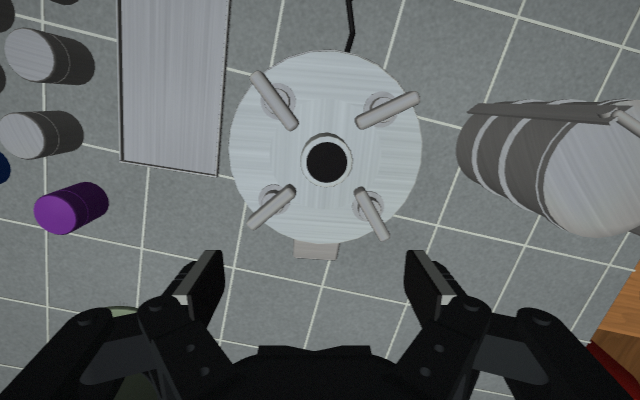

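```bash
python3 - <<'E'
from h import *
c=cam("wrist"); im=c["im"]
bars=dict(A=((255,74),(294,127)),B=((359,124),(417,96)),C=((358,190),(385,237)),D=((250,226),(293,187)))
for k,e in bars.items():
    P=ray(c,e,.180); d=P[1]-P[0]
    print(k,P.mean(0).round(4),"len",np.linalg.norm(d).round(4),"yaw",(np.arctan2(d[1],d[0])%np.pi).round(3))
print("collar",ray(c,[(326,159)],.185))
cr=im[40:250,220:430]; cv2.imwrite("pics/w1c.png",cv2.resize(cr,None,fx=2.8,fy=2.8,interpolation=cv2.INTER_CUBIC))
E
```

```text
A [ 0.5576 -0.1989  0.18  ] len 0.0586 yaw 0.867
B [ 0.5743 -0.3036  0.18  ] len 0.0586 yaw 2.255
C [ 0.4708 -0.3191  0.18  ] len 0.0607 yaw 0.771
D [ 0.4541 -0.2156  0.18  ] len 0.0628 yaw 2.552
collar [[ 0.51664993 -0.25811564  0.185     ]]
```

View pics/w1c.png

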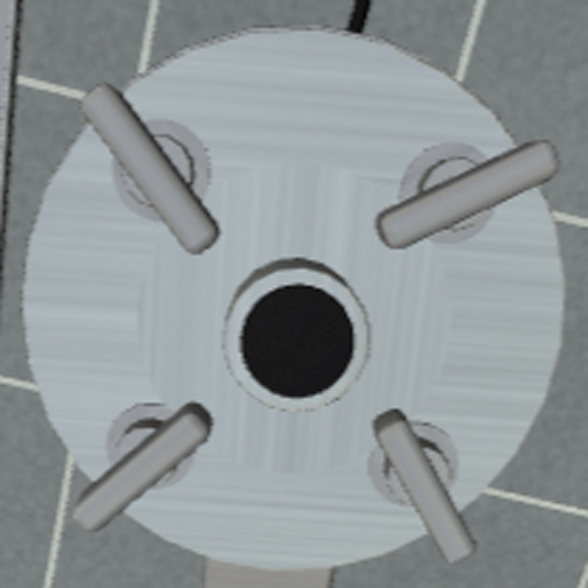

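Request:
jog_arm([
  [0.76,0.78,0,0,0.6],
  [0.76,0.78,0,0,0.6],
  [0.76,0.78,0,0,0.6],
  [0,0,0.5,-1,0.6],
  [0,0,0.5,-1,0.6],
  [0,0,0.5,-1,0.6],
  [0,0,0.5,-1,0.6],
  [0,0,0.5,-1,0.6],
  [0,0,0,-1,0.6],
  [0,0,0,-1,0.6],
  [0,0,0,-1,0.6],
  [0,0,0,-1,0.6],
])

```text
clock: 3.35
position: [0.5756, -0.3029, 0.2645]
tool_rot: [3.142, 0.001, 0.958]
force: [0.5, -0.4, 0.2]
grip_width: 0.0511
finger_force: 0.0
```

Request:
jog_arm([
  [0,0,0,-1,0.6],
  [0,0,0,-1,0.6],
  [0,0,0,-1,0.6],
  [0,0,0,-1,0.6],
  [0,0,0,-1,0.6],
  [0,0,0,-1,0.6],
  [0,0,0,-1,0.6],
  [0,0,0,-1,0.6],
  [0,0,0,-1,0.6],
  [0,0,0,-1,0.6],
  [0,0,0,-1,0.6],
  [0,0,0,-1,0.6],
])

```text
clock: 4.55
position: [0.5756, -0.303, 0.2644]
tool_rot: [-3.141, 0.0, 1.918]
force: [0.7, -0.3, 0.1]
grip_width: 0.0511
finger_force: 0.0
```

Request:
jog_arm([
  [0,0,0,-1,0.6],
  [0,0,0,-1,0.6],
  [0,0,0,-1,0.6],
  [0,0,0,-1,0.6],
  [0,0,0,-0.25,0.6],
  [0,0,0,0,0.6],
  [0,0,0,0,0.6],
])

```text
clock: 5.25
position: [0.5761, -0.3023, 0.2644]
tool_rot: [-3.141, 0.0, 2.253]
force: [0.4, 0.9, 0.8]
grip_width: 0.0513
finger_force: 0.0
```

```bash
python3 - <<'E'
from h import *
c=cam("wrist"); s=bot.observe(); print(s["position"],s["tool_rot"],s["qpos"].round(2),s["grip_width"])
im=c["im"]
for k,P in dict(A=(.5591,-.1973),B=(.5757,-.3021),ctr=(.515,-.258)).items():
    p=proj(c,[[*P,.187]])[0]; print(k,p); cv2.drawMarker(im,tuple(int(v) for v in p),(0,0,255),0,12,1)
cv2.imwrite("pics/w2.png",im)
E
```

```text
[ 0.57619792 -0.30216162  0.26436171] [-3.14142415e+00  1.17402057e-04  2.25375599e+00] [ 0.81  0.61 -0.67  1.46  0.39  1.21  0.77] 0.05153036352608556
A [394.81813264  71.00799108]
B [314.15735285 202.80092056]
ctr [285.79160566 101.52124384]
```

View pics/w2.png

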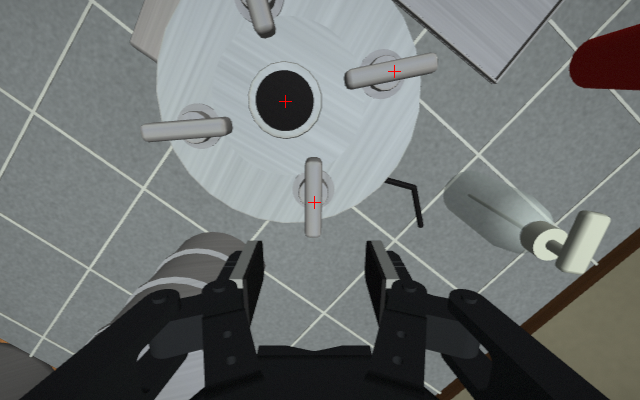

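Request:
jog_arm([
  [0.07,0,0.7,0,0.4],
  [0,0,0.7,0,0.4],
  [0,0,0.7,0,0.4],
  [0,0,0.7,0,0.4],
  [0,0,0.5,0,0.4],
  [0,0,0.2,0,0.4],
  [0,0,0,0,0.4],
  [0,0,0,0,0],
  [0,0,0,0,0],
  [0,0,0,0,0],
  [0,0,0,0,0],
  [0,0,0,0,0],
], newtons=40)

```text
clock: 6.5
position: [0.5747, -0.3009, 0.1601]
tool_rot: [-3.141, 0.001, 2.255]
force: [-4.6, -2.0, 1.9]
grip_width: 0.0223
finger_force: 39.2
```

Request:
jog_arm([
  [0,0,0,0.5,0],
  [0,0,0,1,0],
  [0,0,0,1,0],
  [0,0,0,1,0],
])

```text
clock: 6.9
position: [0.5746, -0.3011, 0.16]
tool_rot: [-3.141, 0.001, 1.972]
force: [-6.2, -2.9, 0.9]
grip_width: 0.0221
finger_force: 39.1
```

```bash
python3 - <<'E'
from h import *
s=bot.observe(); print(s)
E
```

```text
{'clock': 6.9, 'qpos': array([ 0.74668754,  0.68882661, -0.55876736,  1.57686588,  0.41457856,
        0.99639448,  0.46339231]), 'qd': array([-0.11325638, -0.04168212,  0.19159804,  0.00901523, -0.13859816,
       -0.0526147 , -0.68869781]), 'joint_efforts': array([  -1.42560985, -100.84997892,  -15.74317217,  -35.1563251 ,
         -0.50904114,   -1.4831144 ,    2.08175808]), 'position': array([ 0.57457874, -0.30108709,  0.16002466]), 'tool_rot': array([-3.14073055e+00,  9.21983000e-04,  1.97192416e+00]), 'force': array([-6.19938278, -2.94834753,  0.86729402]), 'moment': array([-0.68759112,  1.19585134,  0.22604935]), 'finger_force': 39.11487579345703, 'grip_width': 0.022121764769070865}
```

Request:
jog_arm([
  [0,0,0.004,1,0],
  [0,0,0.004,1,0],
  [0,0,0.004,1,0],
  [0,0,0.004,1,0],
  [0,0,0.004,1,0],
  [0,0,0.004,1,0],
  [0,0,0.004,1,0],
  [0,0,0.004,1,0],
])

```text
clock: 7.7
position: [0.5745, -0.3011, 0.1592]
tool_rot: [-3.141, 0.001, 1.332]
force: [-6.0, -3.9, 4.3]
grip_width: 0.0224
finger_force: 39.5
```

```bash
python3 - <<'E'
from h import *
s=bot.observe(); print(s["force"],s["moment"],s["tool_rot"],s["qpos"][6])
c=cam("wrist"); cv2.imwrite("pics/w3.png",c["im"])
E
```

```text
[-6.01224733 -3.85745011  4.34855059] [-0.6004191   1.68115616  0.17226424] [-3.14136181e+00  1.32498024e-03  1.33190813e+00] -0.08902462607835751
```

View pics/w3.png

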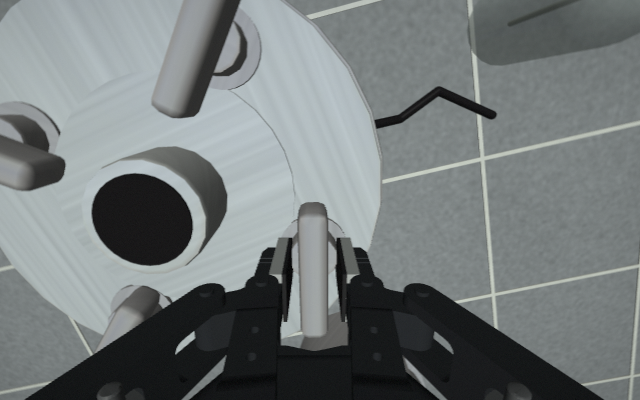

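Request:
jog_arm([
  [0,0,0,0,0.4],
  [0,0,0,0,0.4],
  [0,0,0,0,0.4],
  [0,0,-0.3,0,0.4],
  [0,0,0,0,0.4],
  [0,0,0,0,0],
  [0,0,0,0,0],
  [0,0,0,0,0],
  [0,0,0,0,0],
  [0,0,0,0,0],
], newtons=50)

```text
clock: 8.75
position: [0.5747, -0.3003, 0.1674]
tool_rot: [-3.141, 0.0, 1.336]
force: [-3.0, 0.5, 5.4]
grip_width: 0.0118
finger_force: 53.4
```

```bash
python3 - <<'E'
from h import *
s=bot.observe(); print(s["force"],s["moment"],s["tool_rot"],s["qpos"][6])
E
```

```text
[-2.96926636  0.4677385   5.39556497] [0.34560496 0.89097384 0.05635476] [-3.14080662e+00  8.15124097e-05  1.33572100e+00] -0.08212602831816869
```

Request:
jog_arm([
  [0,0,0.003,1,0],
  [0,0,0.003,1,0],
  [0,0,0.003,1,0],
  [0,0,0.003,1,0],
  [0,0,0.003,1,0],
  [0,0,0.003,1,0],
  [0,0,0.003,1,0],
  [0,0,0.003,1,0],
  [0,0,0.003,1,0],
  [0,0,0.003,1,0],
  [0,0,0.003,1,0],
  [0,0,0.003,1,0],
])

```text
clock: 9.95
position: [0.5751, -0.3008, 0.1667]
tool_rot: [3.141, -0.0, 0.372]
force: [-1.5, -1.8, 6.8]
grip_width: 0.0117
finger_force: 53.7
```

Request:
jog_arm([
  [0,0,0.003,1,0],
  [0,0,0.003,1,0],
  [0,0,0.003,1,0],
  [0,0,0.003,1,0],
  [0,0,0.003,1,0],
  [0,0,0.003,1,0],
  [0,0,0.003,1,0],
  [0,0,0.003,1,0],
  [0,0,0.003,1,0],
  [0,0,0.003,1,0],
  [0,0,0.003,1,0],
  [0,0,0.003,0.5,0],
])

```text
clock: 11.15
position: [0.5753, -0.3014, 0.1659]
tool_rot: [3.141, -0.002, -0.548]
force: [-0.2, -4.6, 9.7]
grip_width: 0.0117
finger_force: 53.9
```

```bash
python3 - <<'E'
from h import *
s=bot.observe(); print(s["force"],s["moment"],s["tool_rot"],s["qpos"][6])
E
```

```text
[-0.15899989 -4.59421991  9.6806921 ] [-0.89979905  0.59931812  0.19163902] [ 3.14062441e+00 -1.97838346e-03 -5.47738034e-01] -1.685737735749535
```

Request:
jog_arm([
  [0,0,0.003,0.5,0],
  [0,0,0.003,0.5,0],
  [0,0,0.003,0.5,0],
  [0,0,0,0.5,0],
])

```text
clock: 11.55
position: [0.5753, -0.3015, 0.1658]
tool_rot: [3.141, -0.002, -0.706]
force: [-1.0, -5.1, 10.7]
grip_width: 0.0119
finger_force: 54.1
```

Request:
jog_arm([
  [0,0,0.003,0.5,0],
  [0,0,0.003,0.5,0],
  [0,0,0,0,0],
])

```text
clock: 11.85
position: [0.5752, -0.3016, 0.1657]
tool_rot: [3.141, -0.002, -0.786]
force: [-1.0, -5.4, 12.3]
grip_width: 0.012
finger_force: 54.2
```

```bash
python3 - <<'E'
from h import *
s=bot.observe(); print(s["force"],s["moment"],s["tool_rot"],s["qpos"][6])
E
```

```text
[-0.97207047 -5.37887606 12.33136492] [-0.80813846  0.77869383  0.11265081] [ 3.14104637e+00 -2.29872960e-03 -7.86270122e-01] -1.8853856248488745
```

Request:
jog_arm([
  [0,0,0,0.5,0],
  [0,0,0,0.5,0],
])

```text
clock: 12.05
position: [0.575, -0.3021, 0.1657]
tool_rot: [3.14, -0.003, -0.865]
force: [-2.4, -8.1, 11.4]
grip_width: 0.012
finger_force: 70.1
```

```bash
python3 -c "
from h import *
s=bot.observe(); print(s['force'],s['moment'],s['tool_rot'],s['qpos'][6])"
```

```text
[-2.44572745 -8.13559175 11.41363652] [-1.67543861  1.14166333  1.67914186] [ 3.14047664e+00 -2.67554885e-03 -8.65392274e-01] -1.9515496289446381
```

Request:
jog_arm([
  [0,0,0,0.5,0],
  [0,0,0,0.5,0],
])

```text
clock: 12.25
position: [0.5748, -0.3024, 0.1657]
tool_rot: [3.14, -0.003, -0.944]
force: [-4.7, -10.0, 12.3]
grip_width: 0.0119
finger_force: 100.9
```

```bash
python3 -c "
from h import *
s=bot.observe(); print(s['force'],s['moment'],s['tool_rot'],s['qpos'][6])"
```

```text
[ -4.71562011 -10.02274616  12.33677545] [-2.01844945  1.4518702   2.71742601] [ 3.13997982e+00 -2.99630710e-03 -9.44367433e-01] -2.017650756607835
```

Request:
jog_arm([
  [0,0,0,0.5,0],
  [0,0,0,0.5,0],
])

```text
clock: 12.45
position: [0.5761, -0.3033, 0.1662]
tool_rot: [-3.141, -0.006, -1.025]
force: [2.7, -15.5, 8.9]
grip_width: 0.012
finger_force: 134.8
```

```bash
python3 -c "
from h import *
s=bot.observe(); print(s['force'],s['moment'],s['tool_rot'],s['qpos'][6])"
```

```text
[  2.65634834 -15.46990128   8.86533114] [-3.28075652 -0.5177094   2.34232902] [-3.14122589 -0.00626436 -1.02499831] -2.0846136598230336
```

Request:
jog_arm([
  [0,0,0,0,0.4],
  [0,0,0,0,0.4],
  [0,0,0,0,0.4],
  [0,0,0,0,0.4],
  [0,0,-0.8,0,0.4],
  [0,0,-0.8,0,0.4],
  [0,0,-0.8,0,0.4],
  [-0.9,0.38,-0.5,0,0.4],
  [-0.9,0.38,-0.5,0,0.4],
  [-0.9,0.38,0,0,0.4],
  [-0.95,0.4,0,0,0.4],
  [-0.95,0.38,0,0,0.4],
], newtons=50)

```text
clock: 13.65
position: [0.453, -0.2115, 0.2667]
tool_rot: [-3.141, 0.0, -1.024]
force: [0.2, 0.4, -0.6]
grip_width: 0.0342
finger_force: 0.0
```

Request:
jog_arm([
  [0,0,0,-1,0.4],
  [0,0,0,-1,0.4],
  [0,0,0,-1,0.4],
  [0,0,0,-1,0.4],
  [0,0,0,-1,0.4],
  [0,0,0,-1,0.4],
  [0,0,0,-1,0.4],
  [0,0,0,-1,0.4],
  [0,0,0,-1,0.4],
  [0,0,0,-1,0.4],
  [0,0,0,-1,0.4],
  [0,0,0,-1,0.4],
])

```text
clock: 14.85
position: [0.454, -0.2122, 0.2667]
tool_rot: [-3.141, 0.0, -0.061]
force: [-0.0, 0.2, -0.0]
grip_width: 0.0339
finger_force: 0.0
```

Request:
jog_arm([
  [0,0,0,-1,0.4],
  [0,0,0,-1,0.4],
  [0,0,0,-1,0.4],
  [0,0,0,-1,0.4],
  [0,0,0,-1,0.4],
  [0,0,0,-1,0.4],
  [0,0,0,-1,0.4],
  [0,0,0,-1,0.4],
  [0,0,0,-1,0.4],
  [0,0,0,-1,0.4],
  [0,0,0,-1,0.4],
  [0,0,0,-1,0.4],
])

```text
clock: 16.05
position: [0.454, -0.2123, 0.2667]
tool_rot: [-3.141, 0.0, 0.899]
force: [-0.4, -0.5, -0.2]
grip_width: 0.0341
finger_force: 0.0
```

Request:
jog_arm([
  [0,0,0,-1,0.4],
  [0,0,0,-1,0.4],
  [0,0,0,-1,0.4],
  [0,0,0,-1,0.4],
  [0,0,0,-1,0.4],
  [0,0,0,-1,0.4],
  [0,0,0,-1,0.4],
  [0,0,0,-1,0.4],
  [0,0,0,-1,0.4],
  [0,0,0,-1,0.4],
  [0,0,0,-1,0.4],
  [0,0,0,-1,0.4],
])

```text
clock: 17.25
position: [0.454, -0.2123, 0.2667]
tool_rot: [-3.141, -0.0, 1.859]
force: [0.1, 0.6, -1.0]
grip_width: 0.0341
finger_force: 0.0
```

Request:
jog_arm([
  [0,0,0,-1,0.4],
  [0,0,0,-1,0.4],
  [0,0,0,-1,0.4],
  [0,0,0,-1,0.4],
  [0,0,0,-1,0.4],
  [0,0,0,-1,0.4],
  [0,0,0,-1,0.4],
  [0,0,0,-1,0.4],
  [0,0,0,-0.7,0.4],
  [0,0,0,0,0.4],
])

```text
clock: 18.25
position: [0.454, -0.2123, 0.2667]
tool_rot: [3.142, -0.0, 2.553]
force: [-1.0, -0.0, 1.1]
grip_width: 0.0342
finger_force: 0.0
```

```bash
cat >> h.py <<'E'
def bar(c,P,z,name=None):
    """bar near P at top height z: darker-than-plate blob's min-area rectangle"""
    p=proj(c,[[*P,z]])[0].astype(int); r=75
    y0,x0=max(p[1]-r,0),max(p[0]-r,0); im=c["im"][y0:p[1]+r,x0:p[0]+r]
    if name: cv2.imwrite(name,cv2.resize(im,None,fx=3,fy=3))
    return p
E
python3 - <<'E'
from h import *
c=cam("wrist"); s=bot.observe(); print(s["position"],s["tool_rot"],s["qpos"].round(2),s["grip_width"])
im=c["im"]
for k,P in dict(D=(.455,-.215),A=(.5585,-.1981),C=(.4715,-.3179)).items():
    p=proj(c,[[*P,.186]])[0]; print(k,p); cv2.drawMarker(im,tuple(int(v) for v in p),(0,0,255),0,12,1)
p=proj(c,[[.455-.03*np.cos(2.552),-.215-.03*np.sin(2.552),.186],[.455+.03*np.cos(2.552),-.215+.03*np.sin(2.552),.186]]).astype(int);cv2.line(im,p[0],p[1],(0,0,255),1)
cv2.imwrite("pics/w4.png",im)
E
```

```text
[ 0.45398794 -0.21236938  0.26667363] [ 3.14156445e+00 -1.98313831e-04  2.55045458e+00] [ 0.67  0.31 -0.44  1.86  0.15  1.01  1.15] 0.03463561909033308
D [312.74593127 205.0523249 ]
A [398.498004   291.95403232]
C [220.71149753 285.86021255]
```

View pics/w4.png

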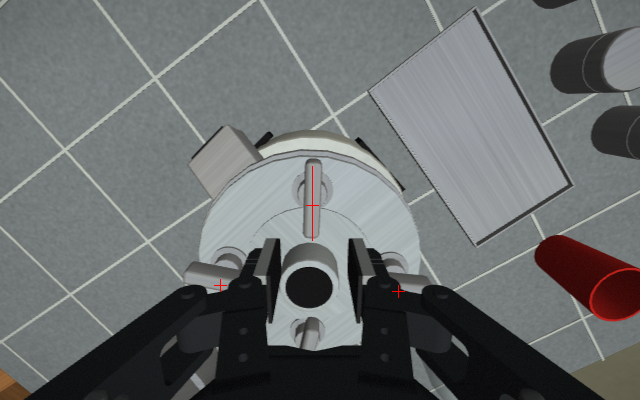

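Request:
jog_arm([
  [-0.03,-0.05,0.7,0,0.4],
  [0,0,0.7,0,0.4],
  [0,0,0.7,0,0.4],
  [0,0,0.7,0,0.4],
  [0,0,0.5,0,0.4],
  [0,0,0,0,0.4],
  [0,0,0,0,0],
  [0,0,0,0,0],
  [0,0,0,0,0],
  [0,0,0,0,0],
  [0,0,0,0,0],
], newtons=50)

```text
clock: 19.4
position: [0.4542, -0.2143, 0.1683]
tool_rot: [-3.142, 0.001, 2.551]
force: [-2.0, -1.2, 6.7]
grip_width: 0.0117
finger_force: 53.2
```

Request:
jog_arm([
  [0,0,0.002,1,0],
  [0,0,0.002,1,0],
  [0,0,0.002,1,0],
  [0,0,0.002,1,0],
  [0,0,0.002,1,0],
  [0,0,0.002,1,0],
  [0,0,0.002,1,0],
  [0,0,0.002,1,0],
  [0,0,0.002,1,0],
  [0,0,0.002,1,0],
  [0,0,0.002,1,0],
  [0,0,0.002,1,0],
])

```text
clock: 20.6
position: [0.4529, -0.2148, 0.1675]
tool_rot: [-3.14, 0.001, 1.588]
force: [-12.2, -2.8, 13.8]
grip_width: 0.0118
finger_force: 53.8
```

Request:
jog_arm([
  [0,-0.03,0,1,0],
  [0,0,0,1,0],
  [0,0,0,1,0],
  [0,0,0,1,0],
  [0,0,0,1,0],
  [0,0,0,1,0],
  [0,0,0,1,0],
  [0,0,0,1,0],
  [0,0,0,1,0],
  [0,0,0,1,0],
  [0,0,0,1,0],
  [0,0,0,1,0],
])

```text
clock: 21.8
position: [0.451, -0.2141, 0.167]
tool_rot: [-3.139, 0.003, 0.628]
force: [-16.0, 0.8, 11.1]
grip_width: 0.0116
finger_force: 53.7
```

Request:
jog_arm([
  [0,0,0,1,0],
  [0,0,0,1,0],
  [0,0,0,1,0],
  [0,0,0,1,0],
  [0,0,0,1,0],
  [0,0,0,1,0],
  [0,0,0,1,0],
  [0,0,0,1,0],
  [0,0,0,1,0],
  [0,0,0,1,0],
  [0,0,0,0.8,0],
  [0,0,0,0,0],
])

```text
clock: 23.0
position: [0.4504, -0.2125, 0.1665]
tool_rot: [-3.14, 0.006, -0.234]
force: [-19.3, 9.3, 11.0]
grip_width: 0.0117
finger_force: 53.7
```

```bash
cat > st.py <<'E'
from h import *
s=bot.observe(); print(s['force'].round(1),s['moment'].round(2),s['position'].round(4),s['tool_rot'].round(3),s['qpos'][6].round(2),s['clock'])
E
python3 st.py
```

```text
[-19.3   9.3  11. ] [ 1.63  3.8  -0.06] [ 0.4504 -0.2125  0.1665] [-3.14   0.006 -0.234] -1.3 23.0
```

Request:
jog_arm([
  [-0.05,-0.02,0,0.5,0],
  [-0.05,-0.02,0,0.5,0],
  [0,0,0,0.5,0],
])

```text
clock: 23.3
position: [0.4499, -0.212, 0.1669]
tool_rot: [-3.142, 0.001, -0.354]
force: [-4.0, 0.6, -4.0]
grip_width: 0.0115
finger_force: 51.6
```

```bash
python3 st.py
```

```text
[-4.   0.6 -4. ] [-0.24  0.52  0.18] [ 0.4499 -0.212   0.1669] [-3.142e+00  1.000e-03 -3.540e-01] -1.4 23.3
```

Request:
jog_arm([
  [0,0,0,0.5,0],
  [0,0,0,0.5,0],
  [0,0,0,0.5,0],
])

```text
clock: 23.6
position: [0.45, -0.2117, 0.1668]
tool_rot: [-3.141, 0.001, -0.473]
force: [-4.2, 1.4, -3.8]
grip_width: 0.0124
finger_force: 51.7
```

```bash
python3 st.py
```

```text
[-4.2  1.4 -3.8] [0.08 0.46 0.23] [ 0.45   -0.2117  0.1668] [-3.141e+00  1.000e-03 -4.730e-01] -1.5 23.6
```

Request:
jog_arm([
  [0,0,0,0.5,0],
  [0,0,0,0.5,0],
])

```text
clock: 23.8
position: [0.4501, -0.2116, 0.1668]
tool_rot: [-3.141, 0.001, -0.553]
force: [-2.4, 2.4, -4.6]
grip_width: 0.0116
finger_force: 51.6
```

```bash
python3 st.py
```

```text
[-2.4  2.4 -4.6] [0.29 0.3  0.22] [ 0.4501 -0.2116  0.1668] [-3.141e+00  1.000e-03 -5.530e-01] -1.57 23.8
```

Request:
jog_arm([
  [0,0,0,0.5,0],
  [0,0,0,0.5,0],
])

```text
clock: 24.0
position: [0.4501, -0.2115, 0.1668]
tool_rot: [-3.141, 0.001, -0.633]
force: [-3.0, 3.4, -4.6]
grip_width: 0.0116
finger_force: 51.5
```

```bash
python3 st.py
```

```text
[-3.   3.4 -4.6] [0.44 0.21 0.19] [ 0.4501 -0.2115  0.1668] [-3.141e+00  1.000e-03 -6.330e-01] -1.63 24.0
```

Request:
jog_arm([
  [0,0,0,0.5,0],
  [0,0,0,0.25,0],
])

```text
clock: 24.2
position: [0.4502, -0.2114, 0.1667]
tool_rot: [-3.141, 0.001, -0.693]
force: [-3.1, 4.8, -6.0]
grip_width: 0.012
finger_force: 51.4
```

```bash
python3 st.py
```

```text
[-3.1  4.8 -6. ] [0.75 0.24 0.24] [ 0.4502 -0.2114  0.1667] [-3.141e+00  1.000e-03 -6.930e-01] -1.68 24.2
```

Request:
jog_arm([
  [0,0,0.02,0.5,0],
  [0,0,0.02,0.5,0],
])

```text
clock: 24.4
position: [0.4503, -0.2114, 0.1659]
tool_rot: [-3.141, 0.001, -0.773]
force: [-5.5, 7.8, 9.6]
grip_width: 0.0116
finger_force: 53.6
```

```bash
python3 st.py
```

```text
[-5.5  7.8  9.6] [1.48 1.   0.24] [ 0.4503 -0.2114  0.1659] [-3.141e+00  1.000e-03 -7.730e-01] -1.75 24.4
```

Request:
jog_arm([
  [0,0,0,0.5,0],
  [0,0,0,0.5,0],
])

```text
clock: 24.6
position: [0.4506, -0.211, 0.166]
tool_rot: [-3.141, 0.001, -0.851]
force: [-4.1, 9.0, 6.2]
grip_width: 0.0118
finger_force: 65.0
```

```bash
python3 st.py
```

```text
[-4.1  9.   6.2] [1.94 0.53 1.46] [ 0.4506 -0.211   0.166 ] [-3.141e+00  1.000e-03 -8.510e-01] -1.81 24.6
```

Stop beginning; push a bit more, then release, lift and look at A and C.

Request:
jog_arm([
  [0,0,0,0.5,0],
  [0,0,0,0.5,0],
])

```text
clock: 24.8
position: [0.4508, -0.2108, 0.1661]
tool_rot: [-3.141, 0.001, -0.929]
force: [-2.6, 10.0, 7.0]
grip_width: 0.012
finger_force: 95.9
```

```bash
python3 st.py
```

```text
[-2.6 10.   7. ] [2.02 0.4  2.64] [ 0.4508 -0.2108  0.1661] [-3.141e+00  1.000e-03 -9.290e-01] -1.87 24.8
```

Request:
jog_arm([
  [0,0,0,0.3,0],
  [0,0,0,0,0.4],
  [0,0,0,0,0.4],
  [0,0,0,0,0.4],
  [0,0,-0.8,0,0.4],
  [0,0,-0.8,0,0.4],
  [0,0,-0.8,0,0.4],
  [0,0,-0.8,0,0.4],
  [0,0,0,0,0.4],
], newtons=50)

```text
clock: 25.7
position: [0.4515, -0.2129, 0.2644]
tool_rot: [-3.139, -0.003, -0.956]
force: [0.7, -0.4, -0.4]
grip_width: 0.034
finger_force: 0.0
```

```bash
python3 st.py; python3 -c "
from h import *
print(goto(.5575,-.197,.265,.867))"
```

```text
[ 0.7 -0.4 -0.4] [-0.07 -0.06  0.03] [ 0.4515 -0.2129  0.2644] [-3.139e+00 -3.000e-03 -9.560e-01] -1.99 25.7
(array([ 48.1, -95.7,  -0.2]), np.float64(1.318))
```

Request:
jog_arm([
  [0.4,-0.8,0,0,0.4],
  [0.4,-0.8,0,0,0.4],
  [0.4,-0.8,0,0,0.4],
  [0.4,-0.8,0,0,0.4],
  [0,0,0,-1,0.4],
  [0,0,0,-1,0.4],
  [0,0,0,-1,0.4],
  [0,0,0,-1,0.4],
  [0,0,0,-1,0.4],
  [0,0,0,-1,0.4],
  [0,0,0,-1,0.4],
  [0,0,0,-1,0.4],
])

```text
clock: 26.9
position: [0.5564, -0.1961, 0.2611]
tool_rot: [-3.141, 0.001, -0.313]
force: [0.4, -0.1, -0.2]
grip_width: 0.0343
finger_force: 0.0
```

Request:
jog_arm([
  [0,0,0,-1,0.4],
  [0,0,0,-1,0.4],
  [0,0,0,-1,0.4],
  [0,0,0,-1,0.4],
  [0,0,0,-1,0.4],
  [0,0,0,-1,0.4],
  [0,0,0,-1,0.4],
  [0,0,0,-1,0.4],
  [0,0,0,-1,0.4],
  [0,0,0,-1,0.4],
  [0,0,0,-1,0.4],
  [0,0,0,-1,0.4],
])

```text
clock: 28.1
position: [0.5564, -0.1961, 0.2611]
tool_rot: [-3.141, 0.0, 0.647]
force: [0.4, -1.2, 1.0]
grip_width: 0.0343
finger_force: 0.0
```

Request:
jog_arm([
  [0,0,0,-1,0.4],
  [0,0,0,-1,0.4],
  [0,0,0,-0.8,0.4],
  [0,0,0,0,0.4],
])

```text
clock: 28.5
position: [0.5564, -0.1962, 0.2612]
tool_rot: [-3.141, -0.0, 0.869]
force: [-0.4, -0.2, -0.5]
grip_width: 0.0339
finger_force: 0.0
```

```bash
python3 st.py; python3 - <<'E'
from h import *
c=cam("wrist"); im=c["im"]
for P,y in (((.5575,-.197),.867),((.469,-.318),.771)):
  for k in (-.03,0,.03):
    p=proj(c,[[P[0]+k*np.cos(y),P[1]+k*np.sin(y),.186]])[0]; print(P,k,p.round(1)); cv2.drawMarker(im,tuple(int(v) for v in p),(0,0,255),0,8,1)
cv2.imwrite("pics/w5.png",im)
E
```

```text
[-0.4 -0.2 -0.5] [-0.02 -0.03  0.04] [ 0.5564 -0.1962  0.2612] [-3.141 -0.     0.869] -0.42 28.5
(0.5575, -0.197) -0.03 [313.8 242.1]
(0.5575, -0.197) 0 [313.9 205.3]
(0.5575, -0.197) 0.03 [313.9 165.6]
(0.469, -0.318) -0.03 [322.2 391. ]
(0.469, -0.318) 0 [325.7 365.1]
(0.469, -0.318) 0.03 [329.6 337.4]
```

View pics/w5.png

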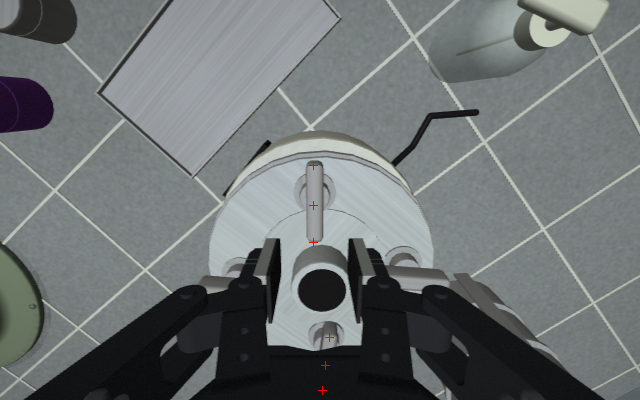

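Request:
jog_arm([
  [0.05,0.05,0.7,0,0.4],
  [0,0,0.7,0,0.4],
  [0,0,0.7,0,0.4],
  [0,0,0.7,0,0.4],
  [0,0,0.35,0,0.4],
  [0,0,0,0,0.4],
  [0,0,0,0,0],
  [0,0,0,0,0],
  [0,0,0,0,0],
  [0,0,0,0,0],
  [0,0,0,0,0],
], newtons=50)

```text
clock: 29.65
position: [0.5584, -0.1953, 0.1683]
tool_rot: [-3.141, -0.0, 0.868]
force: [-5.9, 4.8, 3.8]
grip_width: 0.0117
finger_force: 52.5
```

```bash
python3 st.py
```

```text
[-5.9  4.8  3.8] [0.87 1.33 0.09] [ 0.5584 -0.1953  0.1683] [-3.141 -0.     0.868] -0.42 29.65
```

Request:
jog_arm([
  [0,0,0,1,0],
  [0,0,0,1,0],
  [0,0,0,1,0],
  [0,0,0,1,0],
  [0,0,0,1,0],
  [0,0,0,1,0],
  [0,0,0,1,0],
  [0,0,0,1,0],
  [0,0,0,1,0],
  [0,0,0,1,0],
  [0,0,0,1,0],
  [0,0,0,1,0],
])

```text
clock: 30.85
position: [0.5586, -0.1962, 0.168]
tool_rot: [3.141, -0.0, -0.096]
force: [-1.6, -3.1, -6.0]
grip_width: 0.0119
finger_force: 51.2
```

```bash
python3 st.py
```

```text
[-1.6 -3.1 -6. ] [-0.86  0.46  0.17] [ 0.5586 -0.1962  0.168 ] [ 3.141 -0.    -0.096] -1.22 30.85
```

Request:
jog_arm([
  [0,0,0.005,1,0],
  [0,0,0.005,1,0],
  [0,0,0.005,1,0],
  [0,0,0.005,1,0],
  [0,0,0.005,1,0],
  [0,0,0.005,1,0],
  [0,0,0.005,1,0],
  [0,0,0.005,1,0],
  [0,0,0.005,1,0],
  [0,0,0.005,1,0],
  [0,0,0.005,1,0],
  [0,0,0.005,1,0],
])

```text
clock: 32.05
position: [0.5581, -0.1971, 0.1668]
tool_rot: [3.141, -0.001, -1.056]
force: [-8.3, -4.7, 9.5]
grip_width: 0.012
finger_force: 53.4
```

```bash
python3 st.py
```

```text
[-8.3 -4.7  9.5] [-1.49  2.37  0.19] [ 0.5581 -0.1971  0.1668] [ 3.141e+00 -1.000e-03 -1.056e+00] -2.0 32.05
```

Request:
jog_arm([
  [0,0,0,0,0.4],
  [0,0,0,0,0.4],
  [0,0,0,0,0.4],
  [0,0,-0.9,0,0.4],
  [0,0,-0.9,0,0.4],
  [0,0,0,-1,0.4],
  [0,0,0,-1,0.4],
  [0,0,0,-1,0.4],
  [0,0,0,-1,0.4],
  [0,0,0,-1,0.4],
  [0,0,0,-1,0.4],
  [0,0,0,-1,0.4],
])

```text
clock: 33.25
position: [0.5589, -0.1958, 0.2198]
tool_rot: [-3.141, -0.0, -0.488]
force: [0.5, 0.5, 0.5]
grip_width: 0.0342
finger_force: 0.0
```

Request:
jog_arm([
  [0,0,0,-1,0.4],
  [0,0,0,-1,0.4],
  [0,0,0,-1,0.4],
  [0,0,0,-1,0.4],
  [0,0,0,-1,0.4],
  [0,0,0,-1,0.4],
  [0,0,0,-1,0.4],
  [0,0,0,-1,0.4],
  [0,0,0,-1,0.4],
  [0,0,0,-1,0.4],
  [0,0,0,-1,0.4],
  [0,0,0,-1,0.4],
])

```text
clock: 34.45
position: [0.5589, -0.1958, 0.2198]
tool_rot: [3.141, -0.001, 0.472]
force: [0.5, 0.8, -0.1]
grip_width: 0.0338
finger_force: 0.0
```

Request:
jog_arm([
  [0,0,0,-1,0.4],
  [0,0,0,-1,0.4],
  [0,0,0,-1,0.4],
  [0,0,0,-1,0.4],
  [0,0,0,-1,0.4],
  [0,0,0,-1,0.4],
  [0,0,0,-1,0.4],
  [0,0,0,-1,0.4],
  [0,0,0,-1,0.4],
  [0,0,0,-1,0.4],
  [0,0,0,-1,0.4],
  [0,0,0,-1,0.4],
])

```text
clock: 35.65
position: [0.5589, -0.1959, 0.2198]
tool_rot: [3.141, -0.0, 1.432]
force: [-0.1, -0.3, 1.6]
grip_width: 0.0341
finger_force: 0.0
```

Request:
jog_arm([
  [0,0,0,-1,0.4],
  [0,0,0,-1,0.4],
  [0,0,0,-1,0.4],
  [0,0,0,-1,0.4],
  [0,0,0,-1,0.4],
  [0,0,0,-1,0.4],
  [0,0,0,-1,0.4],
  [0,0,0,-1,0.4],
  [0,0,0,-0.3,0.4],
  [0,0,0,0,0.4],
])

```text
clock: 36.65
position: [0.5588, -0.196, 0.2197]
tool_rot: [3.141, 0.0, 2.091]
force: [-0.4, -0.2, -0.7]
grip_width: 0.0339
finger_force: 0.0
```

```bash
python3 st.py
```

```text
[-0.4 -0.2 -0.7] [0.02 0.03 0.  ] [ 0.5588 -0.196   0.2197] [3.141 0.    2.091] 0.68 36.65
```

Request:
jog_arm([
  [0,-0.03,0.7,0,0.4],
  [0,0,0.7,0,0.4],
  [0,0,0.36,0,0.4],
  [0,0,0,0,0.4],
  [0,0,0,0,0],
  [0,0,0,0,0],
  [0,0,0,0,0],
  [0,0,0,0,0],
  [0,0,0,0,0],
], newtons=50)

```text
clock: 37.55
position: [0.558, -0.1967, 0.1676]
tool_rot: [3.141, 0.001, 2.091]
force: [-3.8, -1.0, 7.4]
grip_width: 0.0115
finger_force: 53.0
```

Request:
jog_arm([
  [0,0,0,1,0],
  [0,0,0,1,0],
  [0,0,0,1,0],
  [0,0,0,1,0],
  [0,0,0,1,0],
  [0,0,0,1,0],
  [0,0,0,1,0],
  [0,0,0,1,0],
  [0,0,0,1,0],
  [0,0,0,1,0],
  [0,0,0,1,0],
  [0,0,0,1,0],
])

```text
clock: 38.75
position: [0.5573, -0.1968, 0.1671]
tool_rot: [-3.141, 0.001, 1.128]
force: [-7.7, -2.3, 2.5]
grip_width: 0.0113
finger_force: 52.2
```

```bash
python3 st.py
```

```text
[-7.7 -2.3  2.5] [-0.79  1.56  0.25] [ 0.5573 -0.1968  0.1671] [-3.141e+00  1.000e-03  1.128e+00] -0.15 38.75
```

Request:
jog_arm([
  [0,0,0,0.5,0],
  [0,0,0,0.5,0],
  [0,0,0,0.5,0],
])

```text
clock: 39.05
position: [0.5572, -0.1967, 0.167]
tool_rot: [-3.141, 0.001, 1.01]
force: [-7.2, -0.7, 2.7]
grip_width: 0.0119
finger_force: 52.2
```

```bash
python3 st.py
```

```text
[-7.2 -0.7  2.7] [-0.85  1.65  0.25] [ 0.5572 -0.1967  0.167 ] [-3.141e+00  1.000e-03  1.010e+00] -0.25 39.05
```

Request:
jog_arm([
  [0,0,0,0.5,0],
  [0,0,0,0.5,0],
])

```text
clock: 39.25
position: [0.5571, -0.1968, 0.167]
tool_rot: [-3.141, 0.001, 0.93]
force: [-8.1, -1.5, 3.2]
grip_width: 0.0118
finger_force: 52.2
```

```bash
python3 st.py
```

```text
[-8.1 -1.5  3.2] [-0.84  1.71  0.23] [ 0.5571 -0.1968  0.167 ] [-3.141e+00  1.000e-03  9.300e-01] -0.31 39.25
```

Turned 3.08 so far.

Request:
jog_arm([
  [0,0,0,0.5,0],
  [0,0,0,0.5,0],
])

```text
clock: 39.45
position: [0.5571, -0.1967, 0.1669]
tool_rot: [-3.141, 0.001, 0.85]
force: [-7.5, -1.7, 2.9]
grip_width: 0.0115
finger_force: 52.1
```

```bash
python3 st.py
```

```text
[-7.5 -1.7  2.9] [-0.84  1.78  0.22] [ 0.5571 -0.1967  0.1669] [-3.141e+00  1.000e-03  8.500e-01] -0.38 39.45
```

Request:
jog_arm([
  [0,0,0,0.5,0],
  [0,0,0,0.5,0],
])

```text
clock: 39.65
position: [0.5571, -0.1967, 0.1669]
tool_rot: [-3.141, 0.001, 0.77]
force: [-7.4, -2.1, 1.8]
grip_width: 0.0116
finger_force: 52.5
```

```bash
python3 st.py
```

```text
[-7.4 -2.1  1.8] [-0.91  1.54  0.63] [ 0.5571 -0.1967  0.1669] [-3.141e+00  1.000e-03  7.700e-01] -0.44 39.65
```

Request:
jog_arm([
  [0,0,0,0.5,0],
  [0,0,0,0.5,0],
])

```text
clock: 39.85
position: [0.5573, -0.1967, 0.167]
tool_rot: [-3.141, 0.001, 0.692]
force: [1.6, 15.0, 5.8]
grip_width: 0.0118
finger_force: 73.6
```

```bash
python3 st.py
```

```text
[ 1.6 15.   5.8] [ 3.82 -0.75  1.02] [ 0.5573 -0.1967  0.167 ] [-3.141e+00  1.000e-03  6.920e-01] -0.51 39.85
```

Request:
jog_arm([
  [0,0,0,0.5,0],
  [0,0,0,0.5,0],
])

```text
clock: 40.05
position: [0.5579, -0.1961, 0.1672]
tool_rot: [-3.142, 0.0, 0.612]
force: [-4.5, -0.3, 4.5]
grip_width: 0.0119
finger_force: 106.7
```

```bash
python3 st.py
```

```text
[-4.5 -0.3  4.5] [-0.02  1.07  2.18] [ 0.5579 -0.1961  0.1672] [-3.142  0.     0.612] -0.58 40.05
```

Request:
jog_arm([
  [0,0,0,0,0.4],
  [0,0,0,0,0.4],
  [0,0,0,0,0.4],
  [0,0,-0.9,0,0.4],
  [0,0,-0.9,0,0.4],
  [0,0,-0.9,0,0.4],
  [-0.95,0.32,-0.3,0,0.4],
  [-0.95,0.32,-0.2,0,0.4],
  [-0.95,0.32,0,0,0.4],
  [-0.95,0.32,0,0,0.4],
  [-0.95,0.32,0,0,0.4],
  [0,0,0,-1,0.4],
], newtons=50)

```text
clock: 41.25
position: [0.4663, -0.3211, 0.2632]
tool_rot: [3.14, 0.001, 0.687]
force: [-0.3, -0.4, -0.3]
grip_width: 0.0341
finger_force: 0.0
```

Request:
jog_arm([
  [0,0,0,-1,0.4],
  [0,0,0,0,0.4],
])

```text
clock: 41.45
position: [0.4689, -0.3177, 0.2629]
tool_rot: [3.141, -0.0, 0.773]
force: [-0.4, 0.0, -0.5]
grip_width: 0.0344
finger_force: 0.0
```

```bash
python3 st.py; python3 - <<'E'
from h import *
c=cam("wrist"); im=c["im"]
for P,y in (((.469,-.318),.771),):
  for k in (-.03,0,.03):
    p=proj(c,[[P[0]+k*np.cos(y),P[1]+k*np.sin(y),.186]])[0]; print(P,k,p.round(1)); cv2.drawMarker(im,tuple(int(v) for v in p),(0,0,255),0,8,1)
cv2.imwrite("pics/w6.png",im)
E
```

```text
[-0.4  0.  -0.5] [-0.04 -0.01 -0.01] [ 0.4689 -0.3177  0.2629] [ 3.141 -0.     0.773] -0.2 41.45
(0.469, -0.318) -0.03 [312.2 241.5]
(0.469, -0.318) 0 [312.2 205. ]
(0.469, -0.318) 0.03 [312.2 165.5]
```

View pics/w6.png

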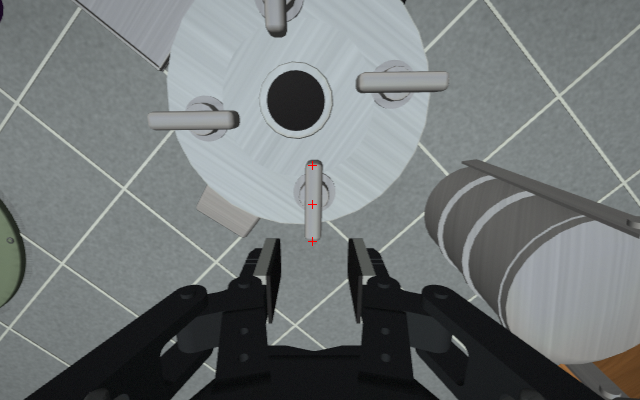

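Request:
jog_arm([
  [0.07,0.03,0.7,0,0.4],
  [0,0,0.7,0,0.4],
  [0,0,0.7,0,0.4],
  [0,0,0.7,0,0.4],
  [0,0,0.4,0,0.4],
  [0,0,0,0,0.4],
  [0,0,0,0,0],
  [0,0,0,0,0],
  [0,0,0,0,0],
  [0,0,0,0,0],
  [0,0,0,0,0],
], newtons=50)

```text
clock: 42.6
position: [0.4708, -0.3164, 0.1677]
tool_rot: [-3.141, -0.0, 0.771]
force: [-5.1, 4.3, 3.7]
grip_width: 0.0119
finger_force: 53.1
```

Request:
jog_arm([
  [0,0,0,1,0],
  [0,0,0,1,0],
  [0,0,0,1,0],
  [0,0,0,1,0],
  [0,0,0,1,0],
  [0,0,0,1,0],
  [0,0,0,1,0],
  [0,0,0,1,0],
  [0,0,0,1,0],
  [0,0,0,1,0],
  [0,0,0,1,0],
  [0,0,0,1,0],
])

```text
clock: 43.8
position: [0.4708, -0.3173, 0.1675]
tool_rot: [3.141, -0.001, -0.192]
force: [-3.2, -3.1, -4.8]
grip_width: 0.0119
finger_force: 52.1
```

```bash
python3 st.py
```

```text
[-3.2 -3.1 -4.8] [-1.15  0.38  0.23] [ 0.4708 -0.3173  0.1675] [ 3.141e+00 -1.000e-03 -1.920e-01] -0.96 43.8
```

Request:
jog_arm([
  [0,0,0.003,1,0],
  [0,0,0.003,1,0],
  [0,0,0.003,1,0],
  [0,0,0.003,1,0],
  [0,0,0.003,1,0],
  [0,0,0.003,1,0],
  [0,0,0.003,1,0],
  [0,0,0.003,1,0],
  [0,0,0.003,1,0],
  [0,0,0.003,1,0],
  [0,0,0.003,1,0],
  [0,0,0.003,1,0],
])

```text
clock: 45.0
position: [0.4701, -0.3184, 0.1667]
tool_rot: [3.141, -0.002, -1.153]
force: [-9.5, -8.8, 0.6]
grip_width: 0.0118
finger_force: 52.3
```

```bash
python3 st.py
```

```text
[-9.5 -8.8  0.6] [-2.26  1.66  0.25] [ 0.4701 -0.3184  0.1667] [ 3.141e+00 -2.000e-03 -1.153e+00] -1.73 45.0
```

Request:
jog_arm([
  [0,0,0,0,0.4],
  [0,0,0,0,0.4],
  [0,0,0,0,0.4],
  [0,0,-0.9,0,0.4],
  [0,0,-0.9,0,0.4],
  [0,0,0,-1,0.4],
  [0,0,0,-1,0.4],
  [0,0,0,-1,0.4],
  [0,0,0,-1,0.4],
  [0,0,0,-1,0.4],
  [0,0,0,-1,0.4],
  [0,0,0,-1,0.4],
])

```text
clock: 46.2
position: [0.4712, -0.3165, 0.22]
tool_rot: [-3.141, -0.001, -0.584]
force: [0.2, -0.1, -0.9]
grip_width: 0.034
finger_force: 0.0
```

Request:
jog_arm([
  [0,0,0,-1,0.4],
  [0,0,0,-1,0.4],
  [0,0,0,-1,0.4],
  [0,0,0,-1,0.4],
  [0,0,0,-1,0.4],
  [0,0,0,-1,0.4],
  [0,0,0,-1,0.4],
  [0,0,0,-1,0.4],
  [0,0,0,-1,0.4],
  [0,0,0,-1,0.4],
  [0,0,0,-1,0.4],
  [0,0,0,-1,0.4],
])

```text
clock: 47.4
position: [0.4712, -0.3166, 0.22]
tool_rot: [3.141, -0.001, 0.376]
force: [-0.2, -0.1, -0.6]
grip_width: 0.0345
finger_force: 0.0
```

Request:
jog_arm([
  [0,0,0,-1,0.4],
  [0,0,0,-1,0.4],
  [0,0,0,-1,0.4],
  [0,0,0,-1,0.4],
  [0,0,0,-1,0.4],
  [0,0,0,-1,0.4],
  [0,0,0,-1,0.4],
  [0,0,0,-1,0.4],
  [0,0,0,-1,0.4],
  [0,0,0,-1,0.4],
  [0,0,0,-1,0.4],
  [0,0,0,-1,0.4],
])

```text
clock: 48.6
position: [0.4712, -0.3166, 0.22]
tool_rot: [3.141, 0.0, 1.336]
force: [-0.2, 0.2, -0.0]
grip_width: 0.0341
finger_force: 0.0
```

Request:
jog_arm([
  [0,0,0,-1,0.4],
  [0,0,0,-1,0.4],
  [0,0,0,-1,0.4],
  [0,0,0,-1,0.4],
  [0,0,0,-1,0.4],
  [0,0,0,-1,0.4],
  [0,0,0,-1,0.4],
  [0,0,0,-1,0.4],
  [0,0,0,-0.3,0.4],
  [0,0,0,0,0.4],
])

```text
clock: 49.6
position: [0.471, -0.3168, 0.2199]
tool_rot: [3.141, 0.0, 1.995]
force: [0.5, -0.5, 0.4]
grip_width: 0.0342
finger_force: 0.0
```

```bash
python3 st.py
```

```text
[ 0.5 -0.5  0.4] [-0.04 -0.05  0.03] [ 0.471  -0.3168  0.2199] [3.141 0.    1.995] 0.91 49.6
```

Request:
jog_arm([
  [-0.04,-0.07,0.7,0,0.4],
  [0,0,0.7,0,0.4],
  [0,0,0.38,0,0.4],
  [0,0,0,0,0.4],
  [0,0,0,0,0],
  [0,0,0,0,0],
  [0,0,0,0,0],
  [0,0,0,0,0],
  [0,0,0,0,0],
], newtons=50)

```text
clock: 50.5
position: [0.4698, -0.319, 0.167]
tool_rot: [3.141, 0.001, 1.995]
force: [-2.5, -0.1, 7.1]
grip_width: 0.0118
finger_force: 53.6
```

Request:
jog_arm([
  [0,0,0,1,0],
  [0,0,0,1,0],
  [0,0,0,1,0],
  [0,0,0,1,0],
  [0,0,0,1,0],
  [0,0,0,1,0],
  [0,0,0,1,0],
  [0,0,0,1,0],
  [0,0,0,1,0],
  [0,0,0,1,0],
  [0,0,0,1,0],
  [0,0,0,0.5,0],
])

```text
clock: 51.7
position: [0.4686, -0.3191, 0.1666]
tool_rot: [-3.141, 0.001, 1.072]
force: [-9.6, -2.1, 5.7]
grip_width: 0.0118
finger_force: 53.7
```

```bash
python3 st.py
```

```text
[-9.6 -2.1  5.7] [-0.27  1.46  0.25] [ 0.4686 -0.3191  0.1666] [-3.141e+00  1.000e-03  1.072e+00] 0.14 51.7
```

Request:
jog_arm([
  [0,0,0,0.5,0],
  [0,0,0,0.5,0],
  [0,0,0,0.5,0],
])

```text
clock: 52.0
position: [0.4685, -0.319, 0.1665]
tool_rot: [-3.141, 0.001, 0.953]
force: [-10.5, -1.1, 5.9]
grip_width: 0.0116
finger_force: 53.6
```

```bash
python3 st.py
```

```text
[-10.5  -1.1   5.9] [-0.13  1.52  0.27] [ 0.4685 -0.319   0.1665] [-3.141e+00  1.000e-03  9.530e-01] 0.04 52.0
```

Request:
jog_arm([
  [0,0,0,0.5,0],
  [0,0,0,0.5,0],
  [0,0,0,0.5,0],
])

```text
clock: 52.3
position: [0.4682, -0.319, 0.1664]
tool_rot: [-3.14, 0.001, 0.833]
force: [-11.1, -1.1, 4.9]
grip_width: 0.0119
finger_force: 53.6
```

```bash
python3 st.py
```

```text
[-11.1  -1.1   4.9] [-0.23  1.82  0.22] [ 0.4682 -0.319   0.1664] [-3.14e+00  1.00e-03  8.33e-01] -0.06 52.3
```

Turned 3.09 so far.

Request:
jog_arm([
  [0,0,0,0.5,0],
  [0,0,0,0.5,0],
])

```text
clock: 52.5
position: [0.468, -0.3188, 0.1663]
tool_rot: [-3.14, 0.001, 0.754]
force: [-14.1, 0.3, 5.7]
grip_width: 0.0116
finger_force: 56.9
```

```bash
python3 st.py
```

```text
[-14.1   0.3   5.7] [0.03 2.36 0.98] [ 0.468  -0.3188  0.1663] [-3.14e+00  1.00e-03  7.54e-01] -0.12 52.5
```

Request:
jog_arm([
  [0,0,0,0.5,0],
  [0,0,0,0.5,0],
])

```text
clock: 52.7
position: [0.4677, -0.3185, 0.1662]
tool_rot: [-3.139, 0.002, 0.675]
force: [-14.8, 1.0, 8.1]
grip_width: 0.0119
finger_force: 82.4
```

```bash
python3 st.py
```

```text
[-14.8   1.    8.1] [0.32 2.94 2.12] [ 0.4677 -0.3185  0.1662] [-3.139e+00  2.000e-03  6.750e-01] -0.19 52.7
```

Request:
jog_arm([
  [0,0,0,0.5,0],
  [0,0,0,0.5,0],
])

```text
clock: 52.9
position: [0.4675, -0.3183, 0.1662]
tool_rot: [-3.138, 0.003, 0.597]
force: [-16.8, 1.8, 10.1]
grip_width: 0.0117
finger_force: 116.0
```

```bash
python3 st.py
```

```text
[-16.8   1.8  10.1] [0.61 3.45 3.22] [ 0.4675 -0.3183  0.1662] [-3.138e+00  3.000e-03  5.970e-01] -0.25 52.9
```

Request:
jog_arm([
  [0,0,0,0,0.4],
  [0,0,0,0,0.4],
  [0,0,0,0,0.4],
  [0,0,-0.9,0,0.4],
  [0,0,-0.9,0,0.4],
  [0,0,-0.9,0,0.6],
  [0.4,-0.4,-0.8,0,1],
  [0.76,-0.79,-0.6,0,1],
  [0.76,-0.79,-0.6,0,1],
  [0.76,-0.79,-0.4,0,1],
  [0.76,-0.79,-0.4,0,1],
  [0.76,-0.79,-0.4,0,1],
], newtons=40)

```text
clock: 54.1
position: [0.5008, -0.1385, 0.344]
tool_rot: [3.141, -0.001, 0.596]
force: [0.7, 0.9, 0.1]
grip_width: 0.0857
finger_force: 0.0
```

Request:
jog_arm([
  [0.76,-0.79,0,0,1],
  [0.76,-0.79,0,0,1],
  [0.76,-0.79,0,0,1],
  [0.76,-0.79,0,0,1],
  [0.76,-0.79,0,0,1],
  [0.76,-0.79,0,0,1],
  [0.76,-0.79,0,0,1],
  [0.76,-0.79,0,0,1],
  [0.6,-0.6,0,0,1],
  [0.2,-0.2,0,0,1],
  [0,0,0,0,1],
])

```text
clock: 55.2
position: [0.5516, 0.1536, 0.343]
tool_rot: [-3.141, 0.0, 0.597]
force: [-0.0, -1.0, -0.5]
grip_width: 0.0856
finger_force: 0.0
```

```bash
python3 st.py; python3 - <<'E'
from h import *
c=cam("wrist"); im=c["im"].copy()
for P in [(.435,.131,.075),(.538,.12,.075),(.493,.241,.075),(.64,.133,.075),(.582,.225,.075)]:
    p=proj(c,[P])[0]; print(P,p.round(1)); cv2.drawMarker(im,tuple(int(v) for v in p),(0,0,255),0,8,1)
cv2.imwrite("pics/w7.png",im); cv2.imwrite("w7raw.png",c["im"])
import pickle; pickle.dump(c,open("c7.pkl","wb"))
E
```

```text
[-0.  -1.  -0.5] [-0.02 -0.03  0.03] [0.5516 0.1536 0.343 ] [-3.141  0.     0.597] -1.27 55.2
(0.435, 0.131, 0.075) [280.2 233.6]
(0.538, 0.12, 0.075) [327.3 180.6]
(0.493, 0.241, 0.075) [234.1 158.3]
(0.64, 0.133, 0.075) [364.7 111.3]
(0.582, 0.225, 0.075) [279.7 108.2]
```

View pics/w7.png

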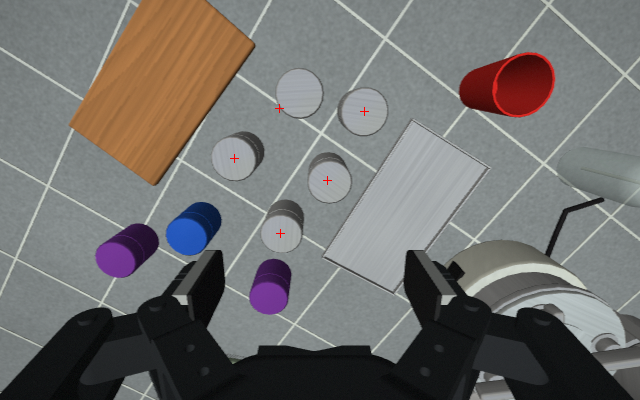

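```bash
python3 - <<'E'
from h import *
import pickle; c=pickle.load(open("c7.pkl","rb"))
print("tins",ray(c,[(281,233),(329,181),(235,158),(363,111),(300,93)],.075).round(4)[:,:2].tolist())
g=cv2.cvtColor(c["im"],cv2.COLOR_BGR2GRAY)
h=cv2.HoughCircles(cv2.medianBlur(g,3),cv2.HOUGH_GRADIENT,1,30,param1=100,param2=18,minRadius=18,maxRadius=28)
for u in h[0]:
    print(u.round(1),ray(c,[u[:2]],.075)[0].round(4))
t=ray(c,[(413,120),(489,168),(395,293),(323,257)],.012); print("tray",t.round(3)[:,:2].tolist(),t.mean(0).round(4))
b=ray(c,[(72,127),(157,185),(255,45)],.015); print("board",b.round(3)[:,:2].tolist(),((b[0]+b[2])/2).round(4))
E
```

```text
tins [[0.4365, 0.1306], [0.5388, 0.1178], [0.494, 0.2401], [0.6391, 0.135], [0.6119, 0.2138]]
[363.5 111.5  22.9] [0.639  0.1341 0.075 ]
[329.5 181.5  20.2] [0.5387 0.1168 0.075 ]
[298.5  92.5  22.9] [0.6114 0.2157 0.075 ]
[518.5  89.5  27.4] [ 0.7699 -0.0109  0.075 ]
[280.5 233.5  19.2] [0.4354 0.1308 0.075 ]
[243.5 151.5  20.5] [0.508  0.2352 0.075 ]
[184.5 239.5  21.8] [0.349 0.241 0.075]
[137.5 244.5  21.7] [0.3032 0.2941 0.075 ]
[268.5 294.5  20.4] [0.3385 0.0912 0.075 ]
[111.5 263.5  21.6] [0.2527 0.3129 0.075 ]
[469.5 132.5  20.7] [0.6957 0.0035 0.075 ]
tray [[0.674, 0.056], [0.685, -0.088], [0.425, -0.109], [0.412, 0.037]] [ 0.5491 -0.0259  0.012 ]
board [[0.38, 0.471], [0.37, 0.327], [0.629, 0.303]] [0.5047 0.3869 0.015 ]
```

Request:
jog_arm([
  [0.95,-0.19,0.7,-1,1],
  [0,0,0.9,-1,1],
  [0,0,0.9,-1,1],
  [0,0,0.9,-1,1],
  [0,0,0.9,-1,1],
  [0,0,0.9,0,1],
  [0,0,0.9,0,1],
  [0,0,0,0,1],
])

```text
clock: 56.05
position: [0.5706, 0.1713, 0.1577]
tool_rot: [-3.139, 0.004, 0.994]
force: [-0.3, 0.2, 0.4]
grip_width: 0.0854
finger_force: 0.0
```

```bash
python3 st.py; python3 -c "
from h import *
print(goto(.613,.216,.10,.997))"
```

```text
[-0.3  0.2  0.4] [-0.01  0.    0.03] [0.5706 0.1713 0.1577] [-3.139  0.004  0.994] -0.89 56.05
(array([60.8, 11.3, 57.4]), np.float64(-0.003))
```

Request:
jog_arm([
  [0.7,0.13,0,0,1],
  [0.7,0.13,0,0,1],
  [0.63,0.12,0,0,1],
  [0,0,0.7,0,1],
  [0,0,0.5,0,1],
  [0,0,0,0,1],
])

```text
clock: 56.65
position: [0.6139, 0.2171, 0.1232]
tool_rot: [-3.14, 0.002, 0.995]
force: [0.3, -0.6, 0.4]
grip_width: 0.0855
finger_force: 0.0
```

```bash
python3 - <<'E'
from h import *
c=cam("wrist"); im=c["im"].copy(); s=bot.observe(); print(s["position"],s["tool_rot"])
p=proj(c,[[*s["position"][:2],.075],[.613,.216,.075],[.639,.135,.075]]); print(p.round(1))
for q in p: cv2.drawMarker(im,tuple(int(v) for v in q),(0,0,255),0,8,1)
cv2.imwrite("pics/w8.png",im)
E
```

```text
[0.61442378 0.21733664 0.1243098 ] [-3.14118383e+00  1.24348183e-03  9.94902323e-01]
[[312.4 217.7]
 [311.7 220.3]
 [404.4 290.7]]
```

View pics/w8.png

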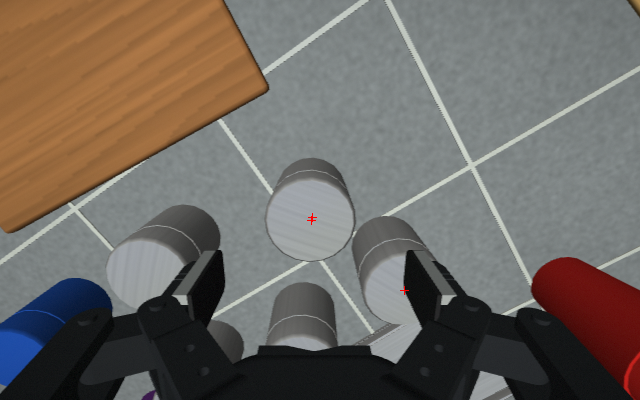

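Request:
jog_arm([
  [-0.03,0,0,-1,1],
  [0,0,0,-1,1],
  [0,0,0,-1,1],
  [0,0,0,-0.8,1],
  [0,0,0.7,0,1],
  [0,0,0.7,0,1],
  [0,0,0.7,0,1],
  [0,0,0.7,0,1],
  [0,0,0.6,0,1],
  [0,0,0,0,1],
  [0,0,0,0,1],
])

```text
clock: 57.8
position: [0.6146, 0.2175, 0.023]
tool_rot: [3.141, -0.0, 1.3]
force: [0.2, -0.7, 1.1]
grip_width: 0.0853
finger_force: 0.0
```

Request:
jog_arm([
  [0,0,0,0,0],
  [0,0,0,0,0],
  [0,0,0,0,0],
  [0,0,0,0,0],
  [0,0,0,0,0],
  [0,0,0,0,0],
], newtons=30)

```text
clock: 58.4
position: [0.6145, 0.2179, 0.0235]
tool_rot: [3.141, -0.001, 1.3]
force: [-1.8, -0.9, 8.1]
grip_width: 0.0611
finger_force: 31.0
```

```bash
python3 st.py
```

```text
[-1.8 -0.9  8.1] [0.12 0.91 0.01] [0.6145 0.2179 0.0235] [ 3.141e+00 -1.000e-03  1.300e+00] -0.68 58.4
```

Request:
jog_arm([
  [0,0,-0.2,0,0],
  [0,0,-0.5,0,0],
  [0,0,-0.5,0,0],
  [0,0,0,0,0],
  [0,0,0,0,0],
  [0,0,0,0,0],
])

```text
clock: 59.0
position: [0.614, 0.2175, 0.0579]
tool_rot: [-3.141, 0.0, 1.3]
force: [0.2, 0.4, -3.8]
grip_width: 0.0612
finger_force: 34.0
```

Request:
jog_arm([
  [0,0,0,0,0],
])

```text
clock: 59.1
position: [0.6139, 0.2175, 0.0577]
tool_rot: [-3.141, 0.001, 1.3]
force: [0.0, 0.7, -4.4]
grip_width: 0.0612
finger_force: 34.0
```

Request:
jog_arm([
  [0,0,0,0,0],
])

```text
clock: 59.2
position: [0.614, 0.2175, 0.0577]
tool_rot: [-3.141, 0.001, 1.3]
force: [0.2, -0.0, -2.5]
grip_width: 0.0611
finger_force: 34.0
```

Request:
jog_arm([
  [0,0,0,0,0],
])

```text
clock: 59.3
position: [0.614, 0.2175, 0.0579]
tool_rot: [-3.141, 0.0, 1.3]
force: [-0.2, -0.8, -4.5]
grip_width: 0.0611
finger_force: 34.0
```

```bash
python3 st.py
```

```text
[-0.2 -0.8 -4.5] [ 0.03  0.01 -0.01] [0.614  0.2175 0.0579] [-3.141  0.     1.3  ] -0.68 59.3
```

Request:
jog_arm([
  [0.4,-0.18,-0.3,0,0],
  [0.85,-0.36,0,0,0],
  [0.85,-0.36,0,0,0],
  [0.85,-0.36,0,0,0],
  [0.85,-0.36,0,0,0],
  [0.85,-0.36,0,0,0],
  [0.4,-0.16,0,0,0],
  [0,0,0.3,0,0],
  [0,0,0.3,0,0],
  [0,0,0,0,0],
])

```text
clock: 60.3
position: [0.5926, 0.3788, 0.0475]
tool_rot: [-3.14, 0.003, 1.298]
force: [0.0, -0.3, -3.7]
grip_width: 0.0613
finger_force: 34.0
```

```bash
python3 st.py
```

```text
[ 0.  -0.3 -3.7] [-0.04  0.01 -0.01] [0.5926 0.3788 0.0475] [-3.140e+00  3.000e-03  1.298e+00] -0.89 60.3
```

Request:
jog_arm([
  [0,0,0.1,0,0],
  [0,0,0.1,0,0],
  [0,0,0.05,0,0],
  [0,0,0.02,0,0],
  [0,0,0,0,0],
])

```text
clock: 60.8
position: [0.593, 0.3807, 0.0412]
tool_rot: [3.142, -0.0, 1.3]
force: [0.0, 0.0, -3.4]
grip_width: 0.0613
finger_force: 34.0
```

Request:
jog_arm([
  [0,0,0.03,0,0],
  [0,0,0,0,0],
])

```text
clock: 61.0
position: [0.5929, 0.3808, 0.0402]
tool_rot: [3.142, -0.0, 1.3]
force: [0.2, -0.1, -3.4]
grip_width: 0.0612
finger_force: 34.0
```

Request:
jog_arm([
  [0,0,0.02,0,0],
  [0,0,0,0,0],
])

```text
clock: 61.2
position: [0.5929, 0.3808, 0.0396]
tool_rot: [-3.142, 0.0, 1.3]
force: [-0.5, -0.2, -3.8]
grip_width: 0.0612
finger_force: 34.0
```

Request:
jog_arm([
  [0,0,0.03,0,0],
  [0,0,0,0,0],
])

```text
clock: 61.4
position: [0.5929, 0.3807, 0.0386]
tool_rot: [-3.142, 0.0, 1.3]
force: [0.0, 0.8, -3.7]
grip_width: 0.0613
finger_force: 34.0
```

Request:
jog_arm([
  [0,0,0.02,0,0],
  [0,0,0,0,0],
])

```text
clock: 61.6
position: [0.593, 0.3807, 0.0385]
tool_rot: [-3.142, -0.0, 1.3]
force: [-2.6, -2.6, 5.1]
grip_width: 0.0613
finger_force: 34.7
```

Request:
jog_arm([
  [0,0,0.02,0,0],
  [0,0,0,0,0],
])

```text
clock: 61.8
position: [0.593, 0.3807, 0.0385]
tool_rot: [3.142, -0.0, 1.3]
force: [-6.0, -4.2, 13.4]
grip_width: 0.0618
finger_force: 35.5
```

Request:
jog_arm([
  [0,0,0,0,1],
  [0,0,0,0,1],
  [0,0,0,0,1],
  [0,0,-0.7,0,1],
  [0,0,-0.9,0,1],
  [0,0,-0.9,0,1],
  [0,0,-0.9,1,1],
  [0,0,-0.4,1,1],
  [0,0,0,1,1],
  [0,0,0,1,1],
  [0,0,0,1,1],
  [0,0,0,1,1],
])

```text
clock: 63.0
position: [0.593, 0.3808, 0.1515]
tool_rot: [3.142, -0.0, 0.816]
force: [-0.7, -1.1, -0.3]
grip_width: 0.0855
finger_force: 0.0
```

Request:
jog_arm([
  [0,0,0,1,1],
  [0,0,0,1,1],
  [0,0,0,1,1],
  [0,0,0,1,1],
  [0,0,0,1,1],
  [0,0,0,1,1],
  [0,0,0,1,1],
  [0,0,0,1,1],
  [0,0,0,1,1],
  [0,0,0,1,1],
  [0,0,0,0.25,1],
])

```text
clock: 64.1
position: [0.5929, 0.3809, 0.1514]
tool_rot: [3.142, -0.0, -0.002]
force: [-0.3, -0.3, 0.7]
grip_width: 0.0853
finger_force: 0.0
```

Request:
jog_arm([
  [0.17,0.9,0,0,1],
  [0.17,0.9,0,0,1],
  [0.17,0.9,0,0,1],
  [0.17,0.9,0,0,1],
  [0.17,0.9,0,0,1],
  [0.17,0.9,0,0,1],
  [0.17,0.9,0,0,1],
  [0.17,0.9,0,0,1],
  [0.17,0.9,0,0,1],
  [0,0,0,0,1],
  [0,0,0,0,1],
])

```text
clock: 65.2
position: [0.6389, 0.1373, 0.1516]
tool_rot: [-3.141, -0.0, -0.0]
force: [-0.3, 0.5, -0.3]
grip_width: 0.0853
finger_force: 0.0
```

```bash
python3 st.py; python3 - <<'E'
from h import *
c=cam("wrist"); s=bot.observe()
import pickle; pickle.dump(c,open("c9.pkl","wb"))
g=cv2.cvtColor(c["im"],cv2.COLOR_BGR2GRAY)
print("tcp",proj(c,[[*s["position"][:2],.075]]),proj(c,[[.64,.134,.075]]))
h=cv2.HoughCircles(cv2.medianBlur(g,3),cv2.HOUGH_GRADIENT,1,40,param1=100,param2=20,minRadius=30,maxRadius=50)
for u in h[0]: print(u.round(1),ray(c,[u[:2]],.075)[0].round(4))
cv2.imwrite("pics/w9.png",c["im"])
E
```

```text
[-0.3  0.5 -0.3] [ 0.09  0.02 -0.02] [0.6389 0.1373 0.1516] [-3.141 -0.    -0.   ] -1.63 65.2
tcp [[310.58917427 206.77798638]] [[316.43238904 205.16768937]]
[317.5 203.5  37.2] [0.6413 0.1332 0.075 ]
[335.5 308.5  37.2] [0.5489 0.1179 0.075 ]
[ 12.5 268.5  47.2] [0.5866 0.3763 0.075 ]
[541.5  22.5  47. ] [ 0.7618 -0.0078  0.075 ]
```

View pics/w9.png

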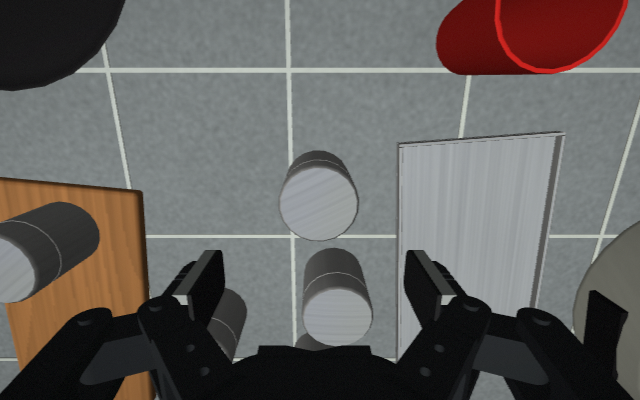

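Request:
jog_arm([
  [0.07,0.15,0.5,0,1],
  [0,0,0.8,0,1],
  [0,0,0.8,0,1],
  [0,0,0.8,0,1],
  [0,0,0.8,0,1],
  [0,0,0.6,0,1],
  [0,0,0,0,1],
  [0,0,0,0,0],
  [0,0,0,0,0],
  [0,0,0,0,0],
  [0,0,0,0,0],
  [0,0,0,0,0],
], newtons=30)

```text
clock: 66.45
position: [0.6416, 0.1334, 0.0237]
tool_rot: [-3.141, -0.002, -0.0]
force: [-0.4, -0.0, 7.4]
grip_width: 0.0614
finger_force: 33.9
```

Request:
jog_arm([
  [0,0,0,0,0],
])

```text
clock: 66.55
position: [0.6415, 0.1334, 0.0237]
tool_rot: [-3.141, -0.002, -0.0]
force: [-0.5, 0.2, 7.9]
grip_width: 0.0615
finger_force: 33.9
```

Request:
jog_arm([
  [0,0,-0.2,0,0],
  [0,0,-0.5,0,0],
  [0,0,-0.5,0,0],
  [0,0,0,0,0],
  [0,0,0,0,0],
  [0,0,0,0,0],
])

```text
clock: 67.15
position: [0.6406, 0.1333, 0.0582]
tool_rot: [3.142, 0.001, -0.0]
force: [0.2, -0.3, -3.8]
grip_width: 0.0614
finger_force: 33.7
```

Request:
jog_arm([
  [0,0,0,0,0],
])

```text
clock: 67.25
position: [0.6405, 0.1332, 0.058]
tool_rot: [3.141, 0.001, -0.0]
force: [-0.4, -0.4, -3.5]
grip_width: 0.061
finger_force: 33.7
```

Request:
jog_arm([
  [0,0,0,0,0],
])

```text
clock: 67.35
position: [0.6406, 0.1332, 0.0581]
tool_rot: [3.141, 0.001, -0.0]
force: [-0.2, -0.2, -3.0]
grip_width: 0.0614
finger_force: 33.7
```

Request:
jog_arm([
  [0,0,0,0,0],
])

```text
clock: 67.45
position: [0.6407, 0.1332, 0.0582]
tool_rot: [3.141, 0.0, -0.0]
force: [-0.4, 0.2, -3.4]
grip_width: 0.0612
finger_force: 33.7
```

Request:
jog_arm([
  [0,0,-0.8,0,0],
  [0,0,-0.9,0,0],
  [-0.2,-0.4,-0.7,0,0],
  [-0.49,-0.95,0,0,0],
  [-0.49,-0.95,0,0,0],
  [-0.49,-0.95,0,0,0],
  [-0.49,-0.95,0,0,0],
  [-0.49,-0.95,0,0,0],
  [-0.49,-0.95,0,0,0],
  [-0.49,-0.95,0,0,0],
  [-0.49,-0.95,0,0,0],
  [-0.3,-0.56,0,0,0],
])

```text
clock: 68.65
position: [0.5067, 0.3926, 0.1303]
tool_rot: [-3.141, 0.001, 0.002]
force: [-0.4, 0.7, -4.2]
grip_width: 0.0615
finger_force: 34.7
```

Request:
jog_arm([
  [0,0,0,0,0],
  [0,0,0.8,0,0],
  [0,0,0.8,0,0],
  [0,0,0.6,0,0],
  [0,0,0.2,0,0],
  [0,0,0,0,0],
])

```text
clock: 69.25
position: [0.5087, 0.389, 0.0581]
tool_rot: [3.141, 0.001, -0.001]
force: [-0.0, -0.2, -2.5]
grip_width: 0.0614
finger_force: 34.7
```

```bash
python3 st.py
```

```text
[-0.  -0.2 -2.5] [-0.04 -0.    0.05] [0.5087 0.389  0.0581] [ 3.141e+00  1.000e-03 -1.000e-03] -2.01 69.25
```

Request:
jog_arm([
  [0,0,0.2,0,0],
  [0,0,0.2,0,0],
  [0,0,0.12,0,0],
  [0,0,0.08,0,0],
  [0,0,0,0,0],
])

```text
clock: 69.75
position: [0.5082, 0.39, 0.0403]
tool_rot: [3.141, 0.0, -0.0]
force: [0.7, 1.0, -3.0]
grip_width: 0.0612
finger_force: 34.7
```

Request:
jog_arm([
  [0,0,0.03,0,0],
  [0,0,0,0,0],
])

```text
clock: 69.95
position: [0.5084, 0.3902, 0.0397]
tool_rot: [-3.141, -0.0, -0.0]
force: [0.7, -0.8, -2.8]
grip_width: 0.0611
finger_force: 34.7
```

Request:
jog_arm([
  [0,0,0.02,0,0],
  [0,0,0,0,0],
])

```text
clock: 70.15
position: [0.5083, 0.3901, 0.0391]
tool_rot: [-3.141, -0.0, -0.0]
force: [0.7, 0.1, -3.2]
grip_width: 0.0617
finger_force: 34.7
```

Request:
jog_arm([
  [0,0,0.02,0,0],
  [0,0,0,0,0],
  [0,0,0.01,0,0],
  [0,0,0,0,0],
])

```text
clock: 70.55
position: [0.5083, 0.3901, 0.0387]
tool_rot: [-3.141, 0.0, -0.0]
force: [-4.0, -2.6, 9.5]
grip_width: 0.0609
finger_force: 35.9
```

Request:
jog_arm([
  [0,0,0,0,1],
  [0,0,0,0,1],
  [0,0,0,0,1],
  [0,0,-0.7,0,1],
  [0,0,-0.9,0,1],
  [0,0,-0.9,0,1],
  [-0.1,0.8,-0.9,0,1],
  [-0.1,0.9,-0.3,0,1],
  [-0.1,0.9,0,0,1],
  [-0.1,0.9,0,0,1],
  [-0.1,0.9,0,0,1],
  [0,0.6,0,0,1],
])

```text
clock: 71.75
position: [0.4931, 0.2383, 0.1493]
tool_rot: [3.142, 0.0, -0.001]
force: [0.9, 0.6, 0.1]
grip_width: 0.0854
finger_force: 0.0
```

Request:
jog_arm([
  [0,0,0,0,1],
  [0,0,0,0,1],
])

```text
clock: 71.95
position: [0.4936, 0.2405, 0.1492]
tool_rot: [-3.141, -0.0, -0.0]
force: [0.3, 0.1, -0.4]
grip_width: 0.0855
finger_force: 0.0
```

```bash
cat > see.py <<'E'
from h import *
import sys
c=cam("wrist"); s=bot.observe(); print(s["position"].round(4),s["tool_rot"].round(3),s["force"].round(1))
g=cv2.cvtColor(c["im"],cv2.COLOR_BGR2GRAY)
h=cv2.HoughCircles(cv2.medianBlur(g,3),cv2.HOUGH_GRADIENT,1,40,param1=100,param2=18,minRadius=33,maxRadius=44)
for u in h[0]: print(u.round(1),ray(c,[u[:2]],.075)[0].round(4))
cv2.imwrite("pics/"+sys.argv[1],c["im"])
E
python3 see.py w10.png
```

```text
[0.4935 0.241  0.1491] [-3.141 -0.     0.   ] [0.7 0.8 0.2]
[309.5 209.5  37.8] [0.4921 0.2423 0.075 ]
[492.5 145.5  40.1] [0.5394 0.1145 0.075 ]
[117.5 189.5  40.1] [0.5076 0.3819 0.075 ]
[145.5  73.5  40. ] [0.5863 0.3489 0.075 ]
[450.5 135.5  37.7] [0.5463 0.1447 0.075 ]
[309.5 366.5  36. ] [0.3451 0.243  0.075 ]
```

Request:
jog_arm([
  [0,-0.04,0.5,0,1],
  [0,0,0.8,0,1],
  [0,0,0.8,0,1],
  [0,0,0.8,0,1],
  [0,0,0.8,0,1],
  [0,0,0.5,0,1],
  [0,0,0,0,1],
  [0,0,0,0,0],
  [0,0,0,0,0],
  [0,0,0,0,0],
  [0,0,0,0,0],
  [0,0,0,0,0],
], newtons=30)

```text
clock: 73.2
position: [0.4939, 0.2418, 0.0243]
tool_rot: [-3.14, -0.001, -0.0]
force: [-1.6, 0.2, 7.4]
grip_width: 0.0618
finger_force: 33.1
```

Request:
jog_arm([
  [0,0,0,0,0],
])

```text
clock: 73.3
position: [0.4939, 0.2418, 0.0243]
tool_rot: [-3.14, -0.001, -0.0]
force: [-1.4, 0.3, 8.4]
grip_width: 0.0616
finger_force: 33.1
```

Request:
jog_arm([
  [0,0,-0.2,0,0],
  [0,0,-0.5,0,0],
  [0,0,-0.5,0,0],
  [0,0,0,0,0],
  [0,0,0,0,0],
  [0,0,0,0,0],
])

```text
clock: 73.9
position: [0.4931, 0.2413, 0.059]
tool_rot: [3.142, 0.0, 0.0]
force: [-0.2, 0.2, -0.9]
grip_width: 0.0614
finger_force: 33.0
```

Request:
jog_arm([
  [0,0,0,0,0],
])

```text
clock: 74.0
position: [0.493, 0.2412, 0.0588]
tool_rot: [3.141, 0.001, -0.0]
force: [-0.5, -0.3, 0.0]
grip_width: 0.0618
finger_force: 33.0
```

Request:
jog_arm([
  [0,0,0,0,0],
])

```text
clock: 74.1
position: [0.4931, 0.2411, 0.0588]
tool_rot: [3.141, 0.001, -0.0]
force: [-0.3, 0.4, -1.2]
grip_width: 0.0611
finger_force: 33.0
```

Request:
jog_arm([
  [0,0,0,0,0],
])

```text
clock: 74.2
position: [0.4932, 0.2412, 0.0589]
tool_rot: [3.141, 0.0, -0.0]
force: [0.4, -0.3, -1.0]
grip_width: 0.0612
finger_force: 33.0
```

Request:
jog_arm([
  [0,0,-0.8,0,0],
  [0,0,-0.9,0,0],
  [0.2,0.4,-0.7,0,0],
  [0.48,0.9,0,0,0],
  [0.48,0.9,0,0,0],
  [0.48,0.9,0,0,0],
  [0.48,0.9,0,0,0],
  [0.48,0.9,0,0,0],
  [0.48,0.9,0,0,0],
  [0.48,0.9,0,0,0],
  [0.48,0.9,0,0,0],
  [0.48,0.9,0,0,0],
])

```text
clock: 75.4
position: [0.6292, -0.015, 0.1309]
tool_rot: [-3.142, 0.0, -0.0]
force: [-0.1, 1.0, -1.4]
grip_width: 0.0612
finger_force: 33.4
```

Request:
jog_arm([
  [0.17,0.17,0,0,0],
  [0,0,0,0,0],
  [0,0,0.8,0,0],
  [0,0,0.8,0,0],
  [0,0,0.8,0,0],
  [0,0,0,0,0],
  [0,0,0,0,0],
])

```text
clock: 76.1
position: [0.6337, -0.018, 0.0595]
tool_rot: [-3.141, 0.001, 0.001]
force: [-0.7, -1.2, -1.1]
grip_width: 0.0611
finger_force: 33.4
```

```bash
python3 st.py; python3 - <<'E'
from h import *
c=cam("scene"); cv2.imwrite("pics/s11.png",c["im"])
h=cam("side"); cv2.imwrite("pics/sd11.png",h["im"])
a=c["im"][150:330,260:530]; b=h["im"][200:400,230:430]
cv2.imwrite("pics/both11.png",np.hstack([cv2.resize(a,(480,320)),cv2.resize(b,(320,320))]))
E
```

```text
[-0.7 -1.2 -1.1] [ 0.   -0.06 -0.01] [ 0.6337 -0.018   0.0595] [-3.141e+00  1.000e-03  1.000e-03] -1.34 76.1
```

View pics/both11.png

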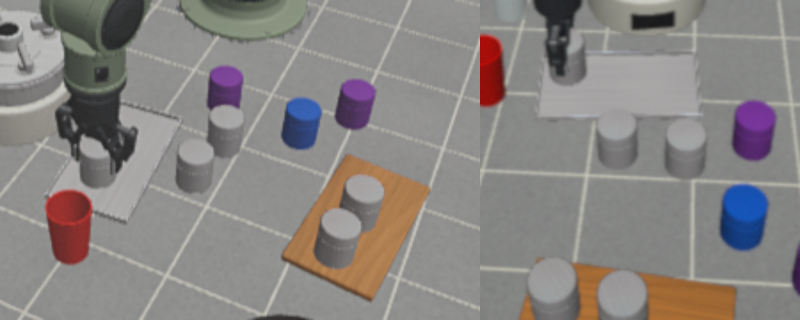

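Request:
jog_arm([
  [0,0,0.3,0,0],
  [0,0,0.3,0,0],
  [0,0,0.2,0,0],
  [0,0,0.1,0,0],
  [0,0,0.05,0,0],
  [0,0,0,0,0],
  [0,0,0,0,0],
])

```text
clock: 76.9
position: [0.6341, -0.0189, 0.0308]
tool_rot: [-3.142, -0.0, -0.0]
force: [0.2, 0.5, -1.7]
grip_width: 0.0611
finger_force: 33.4
```

Request:
jog_arm([
  [0,0,0.02,0,0],
  [0,0,0,0,0],
])

```text
clock: 77.1
position: [0.634, -0.0188, 0.0301]
tool_rot: [-3.142, -0.0, -0.0]
force: [-0.8, -0.5, -1.4]
grip_width: 0.061
finger_force: 33.4
```

Request:
jog_arm([
  [0,0,0.02,0,0],
  [0,0,0,0,0],
])

```text
clock: 77.3
position: [0.6339, -0.0188, 0.0294]
tool_rot: [-3.142, -0.0, -0.0]
force: [0.9, 1.0, -2.1]
grip_width: 0.0615
finger_force: 33.4
```

Request:
jog_arm([
  [0,0,0.03,0,0],
  [0,0,0.02,0,0],
  [0,0,0,0,0],
])

```text
clock: 77.6
position: [0.6339, -0.0189, 0.0278]
tool_rot: [-3.142, 0.0, -0.0]
force: [-0.7, -0.7, -1.3]
grip_width: 0.0614
finger_force: 33.4
```

Request:
jog_arm([
  [0,0,0.02,0,0],
  [0,0,0,0,0],
])

```text
clock: 77.8
position: [0.634, -0.0188, 0.0274]
tool_rot: [-3.142, -0.0, -0.0]
force: [-0.2, -0.2, -1.1]
grip_width: 0.0613
finger_force: 33.5
```

Request:
jog_arm([
  [0,0,0.01,0,0],
  [0,0,0,0,0],
])

```text
clock: 78.0
position: [0.634, -0.0189, 0.0273]
tool_rot: [-3.141, -0.0, -0.0]
force: [-1.8, -0.1, 5.7]
grip_width: 0.0615
finger_force: 34.1
```

Request:
jog_arm([
  [0,0,0,0,1],
  [0,0,0,0,1],
  [0,0,0,0,1],
  [0,0,-0.7,0,1],
  [0,0,-0.9,0,1],
  [0,0,-0.9,0,1],
  [0,0,-0.9,0,1],
  [-0.6,-0.9,-0.6,0,1],
  [-0.6,-0.9,0,0,1],
  [-0.6,-0.9,0,0,1],
  [-0.6,-0.9,0,0,1],
  [-0.6,-0.9,0,0,1],
])

```text
clock: 79.2
position: [0.5432, 0.1172, 0.1471]
tool_rot: [-3.141, -0.0, -0.0]
force: [1.3, 0.3, -0.1]
grip_width: 0.0851
finger_force: 0.0
```

Request:
jog_arm([
  [-0.1,0,0,0,1],
  [0,0,0,0,1],
  [0,0,0,0,1],
])

```text
clock: 79.5
position: [0.5415, 0.1153, 0.1472]
tool_rot: [3.141, -0.001, -0.001]
force: [-0.8, -0.0, -0.6]
grip_width: 0.0856
finger_force: 0.0
```

```bash
python3 see.py w12.png
```

```text
[0.5416 0.1151 0.1471] [ 3.141e+00 -0.000e+00 -2.000e-03] [ 0.5 -0.8  0.2]
[309.5 211.5  36.8] [0.5392 0.117  0.075 ]
[298.5 320.5  38.6] [0.4433 0.1266 0.075 ]
[514.5  82.5  42.3] [ 0.6285 -0.0171  0.075 ]
```

Request:
jog_arm([
  [-0.04,-0.06,0.5,0,1],
  [0,0,0.8,0,1],
  [0,0,0.8,0,1],
  [0,0,0.8,0,1],
  [0,0,0.8,0,1],
  [0,0,0.42,0,1],
  [0,0,0,0,1],
  [0,0,0,0,0],
  [0,0,0,0,0],
  [0,0,0,0,0],
  [0,0,0,0,0],
  [0,0,0,0,0],
], newtons=30)

```text
clock: 80.75
position: [0.5405, 0.118, 0.0246]
tool_rot: [-3.141, -0.002, -0.0]
force: [-1.0, -2.3, 8.5]
grip_width: 0.0614
finger_force: 32.8
```

Request:
jog_arm([
  [0,0,0,0,0],
])

```text
clock: 80.85
position: [0.5405, 0.1179, 0.0246]
tool_rot: [-3.141, -0.002, -0.0]
force: [-1.3, -2.0, 8.2]
grip_width: 0.0616
finger_force: 32.8
```

Request:
jog_arm([
  [0,0,-0.2,0,0],
  [0,0,-0.5,0,0],
  [0,0,-0.5,0,0],
  [0,0,0,0,0],
  [0,0,0,0,0],
  [0,0,0,0,0],
])

```text
clock: 81.45
position: [0.5396, 0.1181, 0.0593]
tool_rot: [-3.142, 0.0, 0.0]
force: [0.4, -0.0, -1.8]
grip_width: 0.0614
finger_force: 33.0
```

Request:
jog_arm([
  [0,0,0,0,0],
])

```text
clock: 81.55
position: [0.5395, 0.1179, 0.0591]
tool_rot: [3.141, 0.001, -0.0]
force: [0.6, 0.5, -1.7]
grip_width: 0.061
finger_force: 33.0
```

Request:
jog_arm([
  [0,0,0,0,0],
])

```text
clock: 81.65
position: [0.5396, 0.1179, 0.0591]
tool_rot: [3.141, 0.001, -0.0]
force: [-0.4, 0.3, -1.2]
grip_width: 0.0613
finger_force: 33.0
```

Request:
jog_arm([
  [0,0,0,0,0],
])

```text
clock: 81.75
position: [0.5397, 0.1179, 0.0592]
tool_rot: [3.141, 0.0, -0.0]
force: [-0.1, 0.2, -0.9]
grip_width: 0.0617
finger_force: 33.0
```

Request:
jog_arm([
  [0,0.4,-0.2,0,0],
  [0.06,0.9,0,0,0],
  [0.06,0.9,0,0,0],
  [0.06,0.9,0,0,0],
  [0.06,0.9,0,0,0],
  [0.06,0.8,0,0,0],
  [0,0,0,0,0],
  [0,0,0.3,0,0],
  [0,0,0.3,0,0],
  [0,0,0.3,0,0],
  [0,0,0.2,0,0],
  [0,0,0,0,0],
])

```text
clock: 82.95
position: [0.5481, -0.0257, 0.0313]
tool_rot: [3.142, 0.002, 0.0]
force: [0.1, -0.0, -1.9]
grip_width: 0.0616
finger_force: 33.1
```

Request:
jog_arm([
  [0,0,0.04,0,0],
  [0,0,0,0,0],
  [0,0,0,0,0],
])

```text
clock: 83.25
position: [0.5489, -0.026, 0.0315]
tool_rot: [-3.142, -0.0, -0.0]
force: [-0.2, -0.6, -1.0]
grip_width: 0.0616
finger_force: 33.1
```

Request:
jog_arm([
  [0,0,0.05,0,0],
  [0,0,0.05,0,0],
  [0,0,0,0,0],
])

```text
clock: 83.55
position: [0.5486, -0.026, 0.0281]
tool_rot: [-3.142, 0.0, -0.0]
force: [0.4, 0.4, -0.6]
grip_width: 0.0615
finger_force: 33.1
```

Request:
jog_arm([
  [0,0,0.02,0,0],
  [0,0,0,0,0],
])

```text
clock: 83.75
position: [0.5487, -0.026, 0.0277]
tool_rot: [-3.142, -0.0, -0.0]
force: [-1.2, -0.4, -0.6]
grip_width: 0.0611
finger_force: 33.3
```

Request:
jog_arm([
  [0,0,0.02,0,0],
  [0,0,0,0,0],
])

```text
clock: 83.95
position: [0.5487, -0.0261, 0.0276]
tool_rot: [-3.141, -0.0, -0.0]
force: [-4.1, 0.1, 13.7]
grip_width: 0.0615
finger_force: 34.5
```

Request:
jog_arm([
  [0,0,0,0,1],
  [0,0,0,0,1],
  [0,0,0,0,1],
  [0,0,-0.7,0,1],
  [0,0,-0.9,0,1],
  [0,0,-0.9,0,1],
  [0,0,-0.9,0,1],
  [-0.62,-0.87,-0.6,0,1],
  [-0.62,-0.87,0,0,1],
  [-0.62,-0.87,0,0,1],
  [-0.62,-0.87,0,0,1],
  [-0.62,-0.87,0,0,1],
])

```text
clock: 85.15
position: [0.4549, 0.1054, 0.1471]
tool_rot: [-3.141, -0.0, -0.0]
force: [0.9, 1.2, -0.0]
grip_width: 0.0851
finger_force: 0.0
```

Request:
jog_arm([
  [-0.6,-0.87,0,0,1],
  [0,0,0,0,1],
  [0,0,0,0,1],
])

```text
clock: 85.45
position: [0.4377, 0.131, 0.1471]
tool_rot: [-3.141, -0.0, 0.001]
force: [0.4, 0.2, 0.1]
grip_width: 0.0855
finger_force: 0.0
```

```bash
python3 see.py w13.png
```

```text
[0.4381 0.1303 0.1471] [ 3.142 -0.    -0.   ] [ 0.  -0.9 -0.3]
[313.5 213.5  38.9] [0.4338 0.1299 0.075 ]
[363.5 335.5  37.7] [0.3243 0.0876 0.075 ]
[555.5  54.5  42.3] [ 0.5417 -0.0239  0.075 ]
```

Request:
jog_arm([
  [-0.05,0,0.5,0,1],
  [0,0,0.8,0,1],
  [0,0,0.8,0,1],
  [0,0,0.8,0,1],
  [0,0,0.8,0,1],
  [0,0,0.42,0,1],
  [0,0,0,0,1],
  [0,0,0,0,0],
  [0,0,0,0,0],
  [0,0,0,0,0],
  [0,0,0,0,0],
  [0,0,0,0,0],
], newtons=30)

```text
clock: 86.7
position: [0.4369, 0.1306, 0.0244]
tool_rot: [-3.141, -0.002, -0.0]
force: [-0.6, -3.4, 9.3]
grip_width: 0.0615
finger_force: 32.6
```

Request:
jog_arm([
  [0,0,0,0,0],
])

```text
clock: 86.8
position: [0.4369, 0.1306, 0.0245]
tool_rot: [-3.141, -0.002, -0.0]
force: [-0.9, -3.4, 10.4]
grip_width: 0.0612
finger_force: 32.6
```

Request:
jog_arm([
  [0,0,-0.2,0,0],
  [0,0,-0.5,0,0],
  [0,0,-0.5,0,0],
  [0,0,0,0,0],
  [0,0,0,0,0],
  [0,0,0,0,0],
])

```text
clock: 87.4
position: [0.4361, 0.1307, 0.0592]
tool_rot: [-3.142, 0.0, 0.0]
force: [0.1, 0.2, -1.7]
grip_width: 0.0613
finger_force: 33.1
```

Request:
jog_arm([
  [0,0,0,0,0],
])

```text
clock: 87.5
position: [0.436, 0.1305, 0.059]
tool_rot: [3.141, 0.001, -0.0]
force: [0.5, -0.6, -1.4]
grip_width: 0.0612
finger_force: 33.1
```

Request:
jog_arm([
  [0,0,0,0,0],
])

```text
clock: 87.6
position: [0.436, 0.1304, 0.0591]
tool_rot: [3.141, 0.001, -0.0]
force: [-0.1, 0.9, -1.3]
grip_width: 0.0615
finger_force: 33.1
```

Request:
jog_arm([
  [0,0,0,0,0],
])

```text
clock: 87.7
position: [0.4361, 0.1305, 0.0592]
tool_rot: [3.141, 0.0, -0.0]
force: [0.2, 1.5, -1.4]
grip_width: 0.0614
finger_force: 33.1
```

Request:
jog_arm([
  [0,0.4,-0.2,0,0],
  [0.18,0.9,0,0,0],
  [0.18,0.9,0,0,0],
  [0.18,0.9,0,0,0],
  [0.18,0.9,0,0,0],
  [0.18,0.9,0,0,0],
  [0.1,0.55,0,0,0],
  [0,0,0,0,0],
  [0,0,0.3,0,0],
  [0,0,0.3,0,0],
  [0,0,0.3,0,0],
  [0,0,0.2,0,0],
])

```text
clock: 88.9
position: [0.4657, -0.0324, 0.0313]
tool_rot: [-3.142, 0.001, 0.001]
force: [-0.3, 0.1, -0.5]
grip_width: 0.0616
finger_force: 33.2
```

Request:
jog_arm([
  [0,0,0.04,0,0],
  [0,0,0,0,0],
  [0,0,0,0,0],
])

```text
clock: 89.2
position: [0.4663, -0.0329, 0.0314]
tool_rot: [-3.142, -0.0, -0.0]
force: [0.2, 0.0, -1.9]
grip_width: 0.0614
finger_force: 33.2
```

Request:
jog_arm([
  [0,0,0.05,0,0],
  [0,0,0.04,0,0],
  [0,0,0,0,0],
])

```text
clock: 89.5
position: [0.4662, -0.0329, 0.0285]
tool_rot: [-3.142, 0.0, -0.0]
force: [-0.6, -0.9, -0.8]
grip_width: 0.061
finger_force: 33.2
```

Request:
jog_arm([
  [0,0,0.02,0,0],
  [0,0,0,0,0],
])

```text
clock: 89.7
position: [0.4662, -0.0329, 0.0279]
tool_rot: [-3.142, 0.0, -0.0]
force: [0.1, -0.7, -1.3]
grip_width: 0.0614
finger_force: 33.2
```

Request:
jog_arm([
  [0,0,0.02,0,0],
  [0,0,0,0,0],
])

```text
clock: 89.9
position: [0.4662, -0.0329, 0.0275]
tool_rot: [-3.141, -0.0, -0.0]
force: [-1.0, -0.0, 4.6]
grip_width: 0.0614
finger_force: 33.7
```

Request:
jog_arm([
  [0,0,0,0,1],
  [0,0,0,0,1],
  [0,0,0,0,1],
  [0,0,-0.7,0,1],
  [0,0,-0.9,0,1],
  [0,0,-0.9,0,1],
  [0,0,-0.9,0,1],
  [0,-0.7,-0.9,0,1],
  [0,-0.9,-0.9,0,1],
  [0,-0.9,-0.9,0,1],
  [0,-0.9,-0.9,0,1],
  [0,-0.9,-0.9,0,1],
])

```text
clock: 91.1
position: [0.4659, 0.0971, 0.2656]
tool_rot: [-3.142, -0.0, -0.0]
force: [-0.3, -0.5, -0.5]
grip_width: 0.0852
finger_force: 0.0
```

Request:
jog_arm([
  [0.3,-0.9,-0.9,0,1],
  [0.3,-0.9,-0.9,0,1],
  [0,0,-0.9,0,1],
  [0,0,-0.3,0,1],
  [0,0,0,0,1],
  [0,0,0,0,1],
])

```text
clock: 91.7
position: [0.4839, 0.1496, 0.3534]
tool_rot: [3.141, 0.001, -0.001]
force: [-0.5, 0.7, 0.2]
grip_width: 0.0857
finger_force: 0.0
```

```bash
python3 st.py; python3 - <<'E'
from h import *
w=cam("wrist"); sc=cam("scene")
a=cv2.resize(sc["im"][140:340,180:530],(560,320)); b=cv2.resize(w["im"],(448,280))
cv2.imwrite("pics/fin.png",np.vstack([np.hstack([b,np.zeros((280,112,3),np.uint8)]),a])[:600])
E
```

```text
[-0.5  0.7  0.2] [-0.03 -0.02 -0.03] [0.4839 0.1496 0.3534] [ 3.141e+00  1.000e-03 -1.000e-03] -1.89 91.7
```

View pics/fin.png

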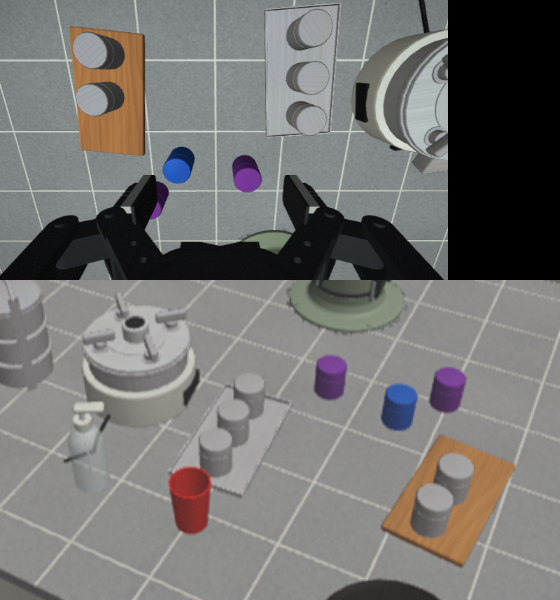

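```bash
python3 -c "
from workcell import bot
print(bot.job_done())"
```

```text
the job is handed in; nothing more can be done
None
```

I handed the job in at about 92 s: all four cover nuts turned to a firm stop in cross order, the two full tins upright on the board, the three empties upright in the tray, and the tiffin carrier, tumbler and pump bottle left alone.

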